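# Clamp a hardwood bar in a sloped toggle jig

### The arm

A 7-joint arm with a two-finger parallel gripper is mounted at the origin on a cart in front of the work surface, level with it; the furniture and walls round the work are solid. World frame = base frame: x ahead of the robot, y to its left, z up, the work surface at z = 0. Lengths are in mm, angles in rad, forces in N, time in s.
With the tool pointing down it reaches from about 400 to 850 mm from the base axis. Payload 10.4 kg.
Tool frame: the origin (TCP) lies at the very end of the fingers, on their centre line; the grasp point (between the pads) lies 19 mm behind it (r.grasp_offset is the z of the grasp point in the tool frame, in mm); z points along the fingers, y is the direction in which the jaws open and shut (so a half turn about z gives the same grasp; the last joint's range is limited). The gripper opens to 85 mm and grips with 20 to 120 N. Pads are 22 mm wide; open, the fingers measure 114 mm over their backs; the gripper's body (76 mm by 85 mm) begins 54 mm behind the grasp point. The pads swing forward as they close: fully open they stand 13 mm farther back than shut.
Start: joints at [1.237, 0.332, -0.065, 1.46, 0.022, 1.35, -0.088], TCP at [191.159, -595.071, 231.338] pointing down, gripper open.
Joint ranges: [-2.6, 2.6], [-0.5, 2.12], [-1.47, 1.34], [0.16, 2.42], [-1.27, 4.41], [0.06, 2.06], [-2.6, 2.6]. Speed limits (rad/s): [2.22, 2.22, 2.79, 2.79, 3.14, 3.14, 3.14].

### API

Orientations are given as a unit quaternion [w, x, y, z].
In Python, from rig import read_state, grab_frame, camera_model, job, r gives the robot as it stands. The module is installed in compiled form; this text tells all that it offers.
- The arm moves only by the tool move_arm, never from a script. Its argument "series" is text: rows parted by semicolons, each of 5 numbers parted by spaces: the gripper command: -1 is shut, 1 is fully open, values between are in proportion, then the shift along the world's x, y, z in cm, then the turn about the world's z in rad. A call has 1 to 10 rows; each row is the pose to reach, as a shift and turn from the pose commanded when the call began; what a row does not reach only later rows make up. A row lasts 1/8 s, in which the tool goes at most 62.5 mm and 10.7 degrees, less where a joint would pass 70% of its speed; a pose out of reach is approached as far as the arm can. A call with a gripper value outside its range is refused whole. The fingers move at their own pace and stop on an object; "newtons" is the grip in N (left out, the last holds). Time passes only in rows, so rows that repeat a pose let the fingers close. It gives the time, the measured TCP pose, the force and the opening at its end, in the units of the state.
- read_state(): the state, without advancing time (a new reading comes with each control period).
- grab_frame(name): name is "side" or "top" or "wrist"; returns the picture (480x640x3 uint8, red, green, blue); there is no depth.
- camera_model(name): a dict with "K" (3x3 intrinsics, pixels), "xyz" and "rotation" of the camera in the world. Camera axes: x right, y down, z forward; pixel columns grow to the right and rows downward; lengths in mm; the calibration is good to about 2 mm. The wrist camera is an equidistant fisheye: a pixel r from the principal point sees the ray r / f radians off the axis. A picture is of the moment at which its call begins: read the wrist's pose just before it. camera_model takes no time and is no camera call; for the wrist camera it gives the pose at the moment of the call.
- job.sign_off(): hands the job in, once; it reports no verdict.
The state is a dict: "t": time; "q": joint angles; "joint_velocities": joint speeds; "joint_torque": joint torques, N m; "ee_pos": TCP position; "ee_rot": TCP orientation; "force": force on the tool from outside, world axes, zero at the start; "ft_torque": the same for the moment, N m; "finger_gap": finger opening in mm.
Only numpy, scipy, OpenCV 4.12 (cv2) and the standard library are available. Lean on these libraries where they do the work, as an engineer would, in place of code of your own. Each camera call takes 0.05 s, during which the arm holds its last target.

### The job

Get the hardwood bar ready for filing: with a fingertip, flip the sloped jig's empty over-centre toggle clamp fully open, then lay the bar flat in the jig's brass-sided channel, keeping hold of it until it lies flat on the channel's floor rather than dropping it in. Let go and flip the clamp fully shut with a fingertip, so that its rubber foot bears down on the end of the bar. Leave the tin, the brass pot, the pumice and the graver where they are.

Things in the scene. Friction and masses are not known exactly. Their poses are not given: they have to be found in the camera images.
- slope: Sloping aluminium face, 115 mm uphill x 170 mm across, of the jig fixed to the bench (pose differs each time; grey base plate 130 x 190 mm). It rises away from the robot at 24 degrees to the level. Origin: middle of the face, on its surface, 55 mm above the bench; x points uphill along the face, y across it to the robot's left, z out of the face.
- channel (a point): Where the bar's underside centre best goes: on the channel floor (slope x 0, y -20, z 0 mm; axes as the slope's). The channel runs along y, 24 mm wide between brass strips 8 mm high and 8 mm thick; its floor is the face. Brass end strip 8 mm high at slope y = -71.5; clamp stand (45 mm high) from y = +39. Bar centre may lie at slope y -29 to -4 mm.
- clamp (a joint): Angle of the toggle clamp's one-piece lever: 0 = fully shut (starts so), 1.4 rad = fully open. An over-centre spring drives it to the nearer stop: pushed past 0.7 rad it snaps on by itself. Needs about 4 N at the grip; follow the handle's arc (its end rises 18 mm to mid swing), as a dead level push on its end may bind by friction. With the bar beneath it shuts to about 0.03 rad.
- hinge (a point): On the clamp lever's hinge axis, which is parallel to the slope's x (slope x 0, y 52, z 36 mm; axes as the slope's). Shut, the 75 mm handle leans 0.7 rad from the slope's z toward -y, over the channel, and a 45 mm arm reaches to -y; open, the handle leans 0.7 rad toward +y and the arm stands up, clear of the channel. Push the handle toward +y to open, -y to shut.
- foot (a point): Centre of the underside of the clamp's round rubber foot, 16 mm across, at the end of the lever's arm. Shut with no bar: 24.5 mm above the channel's floor, at slope y = 7 mm.
- grip_mid (a point): Middle of the clamp handle's orange grip (16 mm thick, round-ended), 60 mm from the hinge axis; moves with the lever. The grip's outer end is 23 mm further out. Both shut and open, the handle stands up to 101 mm above the face (119 mm at mid swing): carry the bar over it.
- bar_centre (a point): Centre of the loose reddish-brown hardwood bar, 18 x 85 x 26 mm, about 40 g, standing on the bench on its 18 mm side, to the left or the right of the jig. Its x axis is across the 18 mm width, y along the 85 mm length, z up. It goes into the channel the same way up, lengthwise (either end first), its centre then 13 mm above the face.
- findings_tin: Loose round tin of jewellery findings, 66 mm across, 38 mm high, origin at the centre of its underside; stands on the other side of the jig from the bar. Leave alone.
- brass_can: Loose brass tube pot, 36 mm across, 64 mm high, origin at the centre of its underside. Leave alone.
- pumice: Loose lump of pumice, about 29 mm, origin at its underside. Leave alone.
- graver: Loose graver with a bulb handle, 94 mm long, lying on the bench, origin at its underside. Leave alone.

How it is judged (in metres and radians):
On the way, in this order (a step that is already met when the one before it is completed fails the run):
1. the clamp has been flipped fully open (value of joint clamp above 1.25 rad), for 0.2 s.
2. the bar lies flat in the channel, the clamp still open, while the fingers still hold the bar (x of bar_centre in the frame of slope between -0.005 and 0.005 m and y of bar_centre in the frame of slope between -0.032 and -0.003 m and z of bar_centre in the frame of slope between 0.009 and 0.016 m and angle between the z axis of bar_centre and the z axis of slope, either way round below 0.09 rad and angle between the y axis of bar_centre and the y axis of slope, either way round below 0.15 rad and value of joint clamp above 1.25 rad and contact force between the fingers and dark_bar above 0.5 N), for 0.1 s.
3. the clamp has been flipped shut on the bar (x of bar_centre in the frame of slope between -0.005 and 0.005 m and y of bar_centre in the frame of slope between -0.032 and -0.003 m and z of bar_centre in the frame of slope between 0.009 and 0.016 m and angle between the z axis of bar_centre and the z axis of slope, either way round below 0.09 rad and angle between the y axis of bar_centre and the y axis of slope, either way round below 0.15 rad and value of joint clamp below 0.1 rad), for 0.2 s.
At the end, for the whole second after the job is handed in: The bar lies flat in the channel (centre within 5 mm of the channel's centre line, between 32 and 3 mm to the -y side of the slope's middle, flat to 0.09 rad), and the clamp is shut on it (joint below 0.1 rad), at rest (all of step 3 and velocity of joint clamp between -0.05 and 0.05 rad/s); the robot touches nothing.
It fails at once if the findings tin is moved by more than 25 mm (distance of findings_tin from where it was at the start of the episode above 0.025 m).
It fails at once if the brass can is moved by more than 25 mm (distance of brass_can from where it was at the start of the episode above 0.025 m).
It fails at once if the pumice is moved by more than 25 mm (distance of pumice from where it was at the start of the episode above 0.025 m).
It fails at once if the graver is moved by more than 25 mm (distance of graver from where it was at the start of the episode above 0.025 m).
It also fails if it takes over 54 s, if anything falls off the work surface, if the arm or the gripper's body presses on something with over 40 N, if the wrist force passes 120 N, or if a joint passes its speed limit or range.

## Working session

There is one attempt and no reset: what is moved stays moved. The work goes in short steps, Python scripts to look and compute and a tool call to move; the robot and the scene stay as the last step left them, time stands still between calls to the robot, and variables do not carry over. Pictures are saved under pics/ and viewed, and the job is handed in when it is done.

Besides the shell and the picture viewer there is one more tool, called by a JSON object that holds its "op" and its "data". move_arm: Moves the arm, as the interface text tells. Its arguments: {"type":"object","properties":{"series":{"type":"string"},"newtons":{"type":"number"}},"required":["series"]}

```bash
mkdir -p pics; python3 - <<'E'
from rig import *
import cv2, numpy as np
print(read_state())
for n in ["side","top","wrist"]:
    m=camera_model(n); print(n,m)
    f=grab_frame(n); cv2.imwrite(f"pics/{n}0.png",f[:,:,::-1])
print(r.grasp_offset)
E
```

```text
{'t': 0.0, 'q': array([ 1.23736973,  0.33286244, -0.06470019,  1.46092125,  0.02158986,
        1.3498979 , -0.0885153 ]), 'joint_velocities': array([-0.00020332,  0.00019474, -0.00119955,  0.00041572,  0.00065187,
        0.00036584,  0.00020268]), 'joint_torque': array([-1.18848020e-04, -6.25440860e+01,  4.94519121e-02, -3.91611958e+01,
        1.63180690e-02,  9.99002892e-03,  2.59409381e-05]), 'ee_pos': array([ 191.04025166, -594.70237549,  230.5313996 ]), 'ee_rot': array([-6.83825230e-04,  9.87947152e-01,  1.54789984e-01, -1.34626377e-04]), 'force': array([1.09655218, 0.47069891, 0.23495638]), 'ft_torque': array([-0.04627238,  0.01571954, -0.01973198]), 'finger_gap': 85.65599469982902}
side {'K': array([[609.15459755,   0.        , 319.03464035],
       [  0.        , 609.15459755, 235.32591229],
       [  0.        ,   0.        ,   1.        ]]), 'xyz': array([  520.9428801 , -1005.8419961 ,   964.32097981]), 'rotation': array([-0.42090498,  0.90563787, -0.0497607 ,  0.01352517])}
top {'K': array([[497.10231647,   0.        , 315.19331381],
       [  0.        , 497.10231647, 241.67646418],
       [  0.        ,   0.        ,   1.        ]]), 'xyz': array([ 494.86441705,   -8.30560661, 1129.43473588]), 'rotation': array([ 0.01810447, -0.7062179 ,  0.70683073, -0.03631569])}
wrist {'K': array([[371.64829954,   0.        , 320.01951373],
       [  0.        , 371.64829954, 243.78868717],
       [  0.        ,   0.        ,   1.        ]]), 'xyz': array([ 259.67871953, -573.40481891,  372.55065761]), 'rotation': array([ 0.11436308,  0.7998177 , -0.58320024, -0.08420347])}
-18.700000000000003
```

View pics/side0.png

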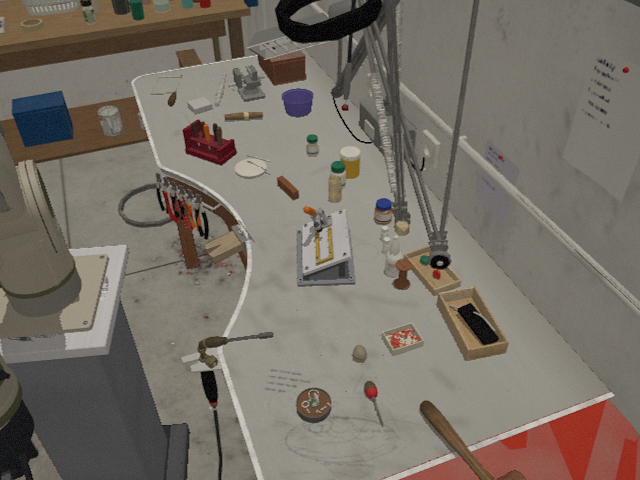

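View pics/top0.png

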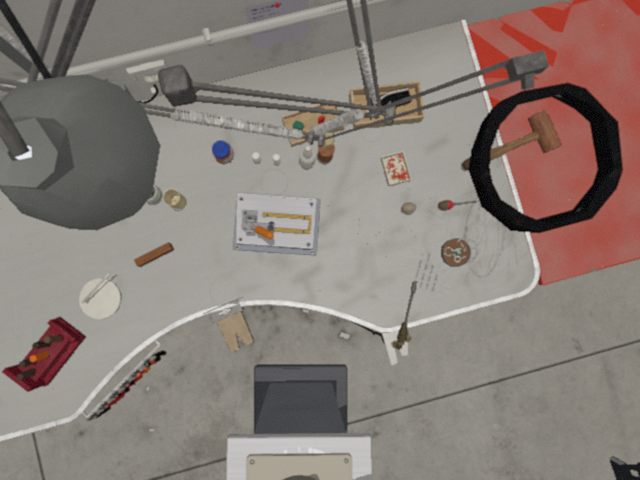

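View pics/wrist0.png

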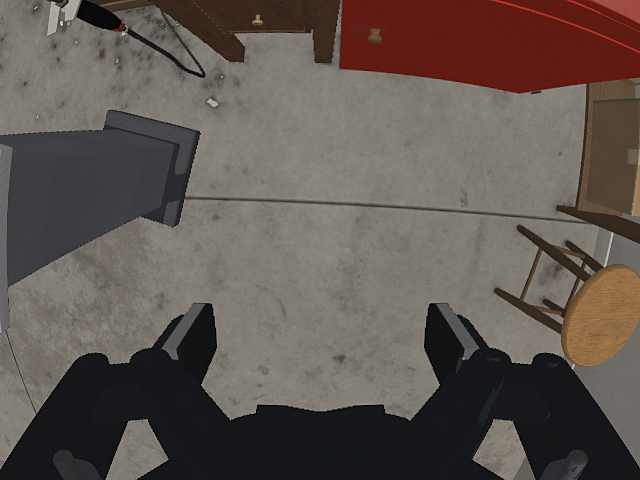

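```bash
cat > h.py <<'E'
from rig import *
import cv2, numpy as np
from scipy.spatial.transform import Rotation as R
def rot(q): return R.from_quat([q[1],q[2],q[3],q[0]]).as_matrix()
def ray(n,u,v,m=None):
    m=m or camera_model(n);K=m["K"]
    x=(u-K[0,2])/K[0,0];y=(v-K[1,2])/K[1,1]
    if n=="wrist":
        th=np.hypot(x,y);s=np.sin(th)/th if th>1e-9 else 1
        d=np.array([x*s,y*s,np.cos(th)])
    else: d=np.array([x,y,1.])
    d=rot(m["rotation"])@d
    return m["xyz"],d/np.linalg.norm(d)
def onz(n,u,v,z,m=None):
    o,d=ray(n,u,v,m);return o+d*(z-o[2])/d[2]
def proj(n,p,m=None):
    m=m or camera_model(n);K=m["K"]
    c=rot(m["rotation"]).T@(np.asarray(p,float)-m["xyz"])
    if n=="wrist":
        r_=np.hypot(c[0],c[1]);th=np.arctan2(r_,c[2]);k=th/r_ if r_>1e-9 else 0
        return np.array([K[0,0]*c[0]*k+K[0,2],K[1,1]*c[1]*k+K[1,2]])
    return np.array([K[0,0]*c[0]/c[2]+K[0,2],K[1,1]*c[1]/c[2]+K[1,2]])
def tri(rs):
    A=np.zeros((3,3));b=np.zeros(3)
    for o,d in rs:
        P=np.eye(3)-np.outer(d,d);A+=P;b+=P@o
    p=np.linalg.solve(A,b)
    return p,[np.linalg.norm((np.eye(3)-np.outer(d,d))@(p-o)) for o,d in rs]
def crop(f,x0,y0,w,h,s,name):
    c=cv2.resize(f[y0:y0+h,x0:x0+w],None,fx=s,fy=s,interpolation=cv2.INTER_CUBIC)
    cv2.imwrite(name,c[:,:,::-1])
E
python3 - <<'E'
from h import *
t=cv2.imread("pics/top0.png")[:,:,::-1];s=cv2.imread("pics/side0.png")[:,:,::-1]
crop(t,120,170,210,100,3.8,"pics/tc.png")
crop(s,260,160,130,140,4.2,"pics/sc.png")
E
```

```text
(no output)
```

View pics/tc.png

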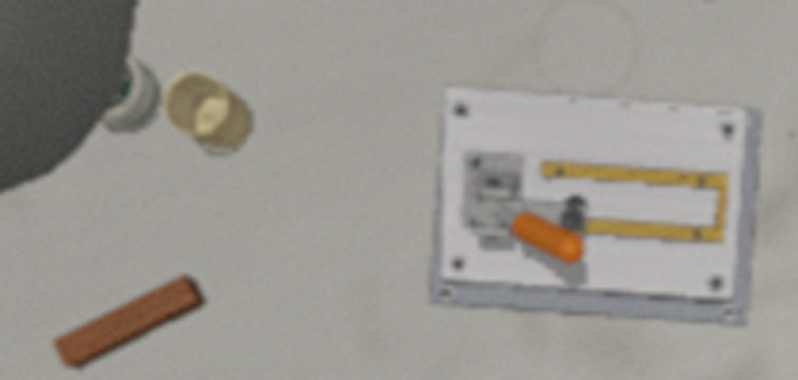

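View pics/sc.png

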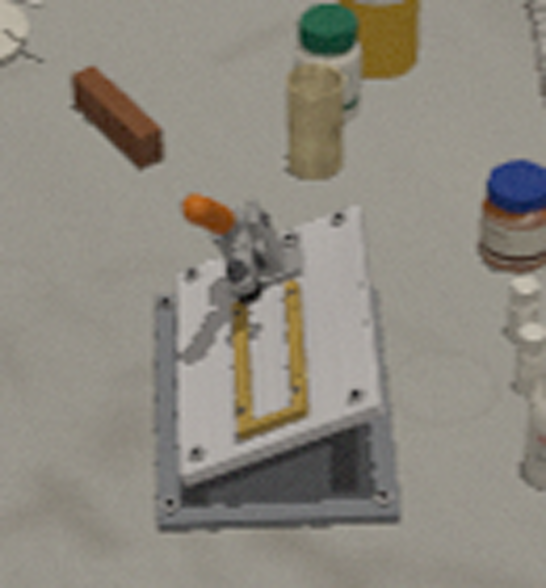

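```bash
python3 - <<'E'
from h import *
from scipy.optimize import least_squares
t=cv2.imread("pics/top0.png")[:,:,::-1];s=cv2.imread("pics/side0.png")[:,:,::-1]
def poly(f,box,thr):
    x0,y0,w,h=box
    g=f[y0:y0+h,x0:x0+w].min(2)
    g=cv2.resize(g,None,fx=4,fy=4,interpolation=cv2.INTER_CUBIC)
    m=(g>thr).astype(np.uint8)
    m=cv2.morphologyEx(m,cv2.MORPH_CLOSE,np.ones((9,9)))
    cs,_=cv2.findContours(m,0,2);c=max(cs,key=cv2.contourArea)
    hull=cv2.convexHull(c)
    for e in range(2,60):
        a=cv2.approxPolyDP(hull,e,True)
        if len(a)<=4:break
    return a[:,0]/4+[x0-.375,y0-.375],cv2.contourArea(c)/16,m
for n,f,b in (("top",t,(225,185,105,75)),("side",s,(292,200,70,95))):
    g=f[b[1]:b[1]+b[3],b[0]:b[0]+b[2]].min(2); print(n,np.percentile(g,[10,30,50,70,80,90,95]))
    for thr in (185,195,200,205):
        a,ar,m=poly(f,b,thr);print(n,thr,ar,a.round(1).tolist())
# bar
for n,f in (("top",t),("side",s)):
    hsv=cv2.cvtColor(np.ascontiguousarray(f),cv2.COLOR_RGB2HSV)
    m=cv2.inRange(hsv,(0,90,50),(15,255,200))
    nn,l,st,ce=cv2.connectedComponentsWithStats(m)
    for i in range(1,nn):
        if 60<st[i,4]<2000 and i>0: print(n,st[i],ce[i])
E
```

```text
top [121. 148. 155. 169. 176. 179. 180.]
top 185 1.59375 [[237.6, 226.1], [238.9, 227.1], [238.6, 227.9], [237.4, 228.1]]Traceback (most recent call last):
  File "<stdin>", line 19, in <module>
  File "<stdin>", line 10, in poly
ValueError: max() iterable argument is empty
```

```bash
python3 - <<'E'
from h import *
t=cv2.imread("pics/top0.png")[:,:,::-1];s=cv2.imread("pics/side0.png")[:,:,::-1]
def poly(f,box,thr):
    x0,y0,w,h=box
    g=f[y0:y0+h,x0:x0+w].min(2)
    g=cv2.resize(g,None,fx=4,fy=4,interpolation=cv2.INTER_CUBIC)
    m=(g>thr).astype(np.uint8)
    m=cv2.morphologyEx(m,cv2.MORPH_OPEN,np.ones((7,7)))
    cs,_=cv2.findContours(m,0,2);c=max(cs,key=cv2.contourArea)
    hull=cv2.convexHull(c)
    for e in range(2,60):
        a=cv2.approxPolyDP(hull,e,True)
        if len(a)<=4:break
    return a[:,0]/4+[x0-.375,y0-.375],cv2.contourArea(c)/16,m
for n,f,b in (("top",t,(225,185,105,75)),("side",s,(292,200,70,95))):
    g=f[b[1]:b[1]+b[3],b[0]:b[0]+b[2]].min(2); print(n,np.percentile(g,[10,30,50,70,80,90,95]))
    for thr in (162,165,168):
        a,ar,m=poly(f,b,thr);print(n,thr,ar,a.round(1).tolist())
for n,f in (("top",t),("side",s)):
    hsv=cv2.cvtColor(np.ascontiguousarray(f),cv2.COLOR_RGB2HSV)
    for nm,lo,hi in (("bar",(0,90,50),(12,255,200)),("orange",(6,170,180),(18,255,255)),("brass",(18,100,100),(30,255,255))):
      m=cv2.inRange(hsv,lo,hi)
      nn,l,st,ce=cv2.connectedComponentsWithStats(m)
      for i in range(1,nn):
        if 30<st[i,4]<2000:
            pts=np.argwhere(l==i)[:,::-1].astype(np.float32)
            print(n,nm,st[i],ce[i].round(1),cv2.boxPoints(cv2.minAreaRect(pts)).round(1).tolist())
E
```

```text
top [121. 148. 155. 169. 176. 179. 180.]
top 162 2453.0625 [[237.1, 193.1], [314.9, 198.4], [312.1, 246.9], [236.4, 242.1]]
top 165 2348.53125 [[237.1, 193.4], [314.9, 198.6], [312.1, 243.4], [240.4, 242.6]]
top 168 2239.4375 [[237.4, 193.1], [314.6, 198.6], [311.9, 242.9], [240.9, 242.6]]
side [ 69. 117. 136. 140. 153. 165. 167.]
side 162 256.125 [[312.9, 241.6], [315.9, 267.4], [303.1, 265.9], [302.6, 246.9]]
side 165 109.4375 [[304.9, 246.9], [313.9, 259.6], [309.4, 265.4], [303.1, 265.9]]Traceback (most recent call last):
  File "<stdin>", line 18, in <module>
  File "<stdin>", line 9, in poly
ValueError: max() iterable argument is empty
```

```bash
cat >> h.py <<'E'
def slopeT(x,y,yaw):
    Rm=R.from_euler('zy',[yaw,-np.radians(24)]).as_matrix()
    return Rm,np.array([x,y,55.])
def S2W(p,pose):
    Rm,o=slopeT(*pose);return Rm@np.asarray(p,float)+o
E
python3 - <<'E'
from h import *
from scipy.optimize import least_squares
t=cv2.imread("pics/top0.png")[:,:,::-1];s=cv2.imread("pics/side0.png")[:,:,::-1]
obs=[("top",(57.5,85,0),(237.1,193.1)),("top",(57.5,-85,0),(314.9,198.4)),("top",(-57.5,-85,0),(312.1,247)),("top",(-57.5,85,0),(236.4,244.5)),
("side",(-57.5,85,0),(302.9,224.3)),("side",(57.5,85,0),(345.7,209.3)),("side",(57.5,-85,0),(350.5,255.7)),("side",(-57.5,-85,0),(303.3,272.4))]
ms={n:camera_model(n) for n in("top","side")}
for sub in (obs,obs[:4],obs[4:]):
    f=lambda p:np.concatenate([proj(n,S2W(P,p),ms[n])-uv for n,P,uv in sub])
    sol=least_squares(f,[550,50,0],x_scale=[10,10,.1]);print(sol.x.round(4),f(sol.x).reshape(-1,2).round(1).tolist())
for n,f in (("top",t),("side",s)):
    hsv=cv2.cvtColor(np.ascontiguousarray(f),cv2.COLOR_RGB2HSV)
    for nm,lo,hi in (("bar",(0,90,50),(12,255,200)),("orange",(6,170,180),(18,255,255)),("brass",(18,100,100),(30,255,255))):
      m=cv2.inRange(hsv,lo,hi)
      nn,l,st,ce=cv2.connectedComponentsWithStats(m)
      for i in range(1,nn):
        if 30<st[i,4]<2000 and 100<ce[i][0]<400 and 150<ce[i][1]<300:
            pts=np.argwhere(l==i)[:,::-1].astype(np.float32)
            print(n,nm,st[i],ce[i].round(1),cv2.boxPoints(cv2.minAreaRect(pts)).round(1).tolist())
p=least_squares(lambda p:np.concatenate([proj(n,S2W(P,p),ms[n])-uv for n,P,uv in obs]),[550,50,0],x_scale=[10,10,.1]).x
print("grip", S2W((0,52-60*np.sin(.7),36+60*np.cos(.7)),p),[proj(n,S2W((0,52-60*np.sin(.7),36+60*np.cos(.7)),p),ms[n]) for n in ms])
E
```

```text
[ 6.246262e+02  5.057890e+01 -6.040000e-02] [[-0.7, -1.2], [1.2, -1.6], [0.4, 0.2], [-0.9, -1.7], [-2.2, -0.2], [-1.5, -2.0], [-0.2, 0.9], [-0.7, 1.5]]
[ 6.223111e+02  5.058510e+01 -5.210000e-02] [[-1.0, 0.2], [1.0, -0.8], [0.7, 0.9], [-0.7, -0.3]]
[ 6.272767e+02  5.092310e+01 -7.360000e-02] [[-0.7, -0.7], [0.1, -2.2], [0.6, 1.1], [0.0, 1.3]]
top bar [318 145  16  17 159] [325.4 153.5] [[318.0, 145.0], [333.0, 145.0], [333.0, 161.0], [318.0, 161.0]]
top bar [216 152  15  11  34] [222.4 158.7] [[216.0, 158.0], [230.0, 152.0], [232.39999389648438, 157.60000610351562], [218.39999389648438, 163.60000610351562]]
top bar [387 158   8  10  41] [390.7 162.8] [[386.1000061035156, 158.8000030517578], [392.79998779296875, 157.6999969482422], [394.20001220703125, 166.3000030517578], [387.6000061035156, 167.39999389648438]]
top bar [255 226  18  13  40] [263.7 230.7] [[253.1999969482422, 230.60000610351562], [256.6000061035156, 223.8000030517578], [274.20001220703125, 232.60000610351562], [270.79998779296875, 239.39999389648438]]
top bar [135 243  38  23 312] [153.2 254.3] [[134.1999969482422, 25
[... 1219 characters left out ...]
9999389648438, 230.39999389648438]]
side bar [197 214   4  17  45] [198.3 222. ] [[197.0, 214.0], [200.0, 214.0], [200.0, 230.0], [197.0, 230.0]]
side bar [238 251   9  18  55] [243.1 257.9] [[238.0, 251.0], [246.0, 251.0], [246.0, 268.0], [238.0, 268.0]]
side brass [341 159  19  20 247] [351.4 168.3] [[341.0, 159.0], [359.0, 159.0], [359.0, 178.0], [341.0, 178.0]]
side brass [315 227  18  37 230] [324.1 247.3] [[314.20001220703125, 227.89999389648438], [330.70001220703125, 226.8000030517578], [332.8999938964844, 262.1000061035156], [316.3999938964844, 263.20001220703125]]
grip [592.05431018  63.90148582 130.13838908] [array([266.53337609, 231.72283828]), array([308.5515263 , 211.11966565])]
```

```bash
python3 - <<'E'
from h import *
ms={n:camera_model(n) for n in("top","side")}
print("ring",tri([ray("top",545,157),ray("side",330,5)]))
print("ringL/R", tri([ray("side",278,12),ray("top",545,232)]))
for z in (300,400,500,600,700,800,900):
    print(z,"lamp centre",onz("top",80,150,z).round(0),"right edge side px",proj("side",onz("top",158,150,z)).round(0),"bottom edge px",proj("side",onz("top",80,228,z)).round(0), "block178,85",proj("side",onz("top",178,85,z)).round(0),"joint380,110",proj("side",onz("top",380,110,z)).round(0),"blk527",proj("side",onz("top",527,67,z)).round(0))
for z in (24,): 
    a=onz("top",153.2,254.3,z);print("bar",a)
bx=[[134.2,259.4],[169,242],[172.6,249.2],[137.8,266.6]]
w=[onz("top",*b,26)[:2].round(1).tolist() for b in bx];print(w)
for nm,uv,z in (("tin",(456,252),38),("can",(172,197),64),("pum",(409,208),15),("grav",(446,205),8)): print(nm,onz("top",*uv,z).round(0))
E
```

```text
ring (array([ 608.00078318, -230.31207649,  687.64738916]), [np.float64(1.314951396850489), np.float64(1.3149513968506958)])
ringL/R (array([ 540.5323251 , -230.19008013,  682.43051147]), [np.float64(2.273375248064835), np.float64(2.273375248064848)])
300 lamp centre [713. 365. 300.] right edge side px [353. 102.] bottom edge px [291.  81.] block178,85 [405. 106.] joint380,110 [422. 198.] blk527 [513. 296.]
400 lamp centre [687. 320. 400.] right edge side px [344.  67.] bottom edge px [286.  49.] block178,85 [392.  70.] joint380,110 [405. 148.] blk527 [485. 227.]
500 lamp centre [660. 275. 500.] right edge side px [333.  27.] bottom edge px [280.  12.] block178,85 [378.  29.] joint380,110 [387.  91.] blk527 [455. 153.]
600 lamp centre [634. 230. 600.] right edge side px [320. -20.] bottom edge px [273. -31.] block178,85 [361. -18.] joint380,110 [366.  29.] blk527 [422.  73.]
700 lamp centre [608. 185. 700.] right edge side px [306. -75.] bottom edge px [264. -82.] block178,85 [341. -74.] joint380,110 [342. -42.] blk527 [387. -13.]
800 lamp centre [582. 140. 800.] right edge side px [ 288. -140.] bottom edge px [ 254. -144.] block178,85 [ 318. -139.] joint380,110 [ 316. -122.] blk527 [ 349. -106.]
900 lamp centre [555.  95. 900.] right edge side px [ 267. -218.] bottom edge px [ 241. -219.] block178,85 [ 290. -218.] joint380,110 [ 286. -213.] blk527 [ 308. -208.]
bar [552.13570136 321.00498976  24.        ]
[[540.8, 361.6], [579.2, 286.4], [563.3, 278.2], [525.0, 353.4]]
tin [ 556. -349.   38.]
can [673. 272.  64.]
pum [ 658. -250.   15.]
grav [ 666. -337.    8.]
```

{"op": "move_arm", "data": {"series": "1 18.4 29.2 0 0.6;1 18.4 29.2 0 0.6;1 18.4 29.2 0 0.6;1 18.4 29.2 0 0.6;-1 18.4 29.2 0 0.6;-1 36.9 58.5 2 1.2;-1 36.9 58.5 2 1.2;-1 36.9 58.5 2 1.2;-1 36.9 58.5 2 1.2;-1 36.9 58.5 2 1.2"}}

```text
t: 1.4
ee_pos: [525.0, -65.2, 248.0]
ee_rot: [0.0, 0.728, 0.686, 0.0]
force: [0.7, -1.0, -0.5]
finger_gap: -0.2
```

{"op": "move_arm", "data": {"series": "-1 2 5 0 0.01;-1 2 5 0 0.01;-1 2 5 0 0.01"}}

```text
t: 1.78
ee_pos: [544.1, -17.3, 247.4]
ee_rot: [-0.0, 0.725, 0.689, -0.0]
force: [0.5, 0.4, 0.2]
finger_gap: 0.0
```

```bash
python3 - <<'E'
from h import *
import json
s=read_state();print(s["t"],s["ee_pos"],s["ee_rot"],s["q"].round(2))
m=camera_model("wrist");f=grab_frame("wrist");cv2.imwrite("pics/w1.png",f[:,:,::-1])
np.savez("w1.npz",**{k:np.array(v) for k,v in m.items()}); print(m)
E
```

```text
1.775 [544.11358149 -17.2582353  247.42910077] [-1.58970980e-04  7.24584115e-01  6.89186268e-01 -3.52327725e-04] [ 0.55  0.21 -0.69  1.62  0.14  1.36 -0.2 ]
{'K': array([[371.64829954,   0.        , 320.01951373],
       [  0.        , 371.64829954, 243.78868717],
       [  0.        ,   0.        ,   1.        ]]), 'xyz': array([548.3433547 ,  53.80531411, 389.36908965]), 'rotation': array([ 0.14210966,  0.98953081, -0.02487572, -0.00385016])}
```

View pics/w1.png

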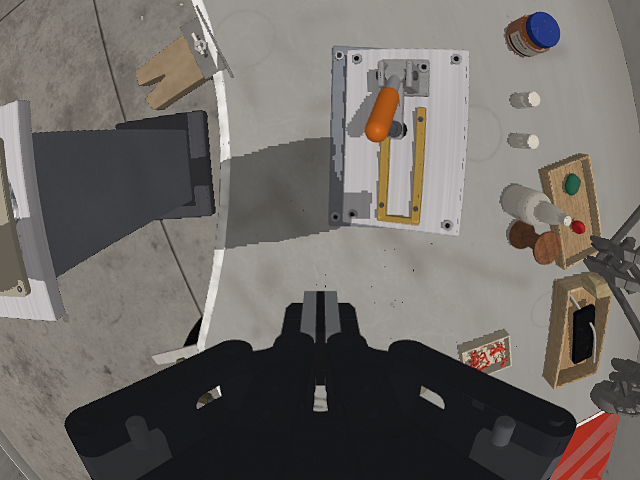

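```bash
python3 - <<'E'
from h import *
f=cv2.imread("pics/w1.png")[:,:,::-1]
crop(f,320,35,160,210,2.8,"pics/w1c.png")
E
```

```text
(no output)
```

View pics/w1c.png

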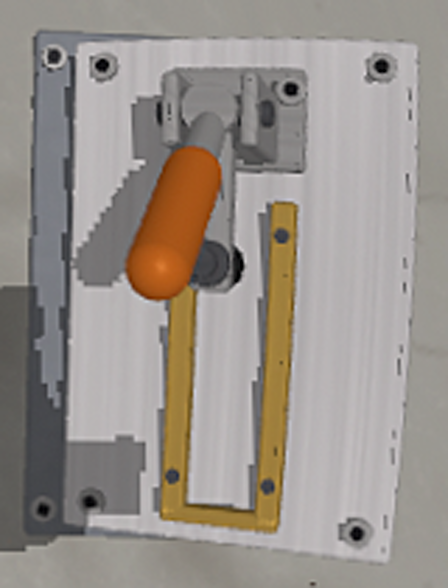

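```bash
python3 - <<'E'
from h import *
from scipy.optimize import least_squares
d=np.load("w1.npz");m={k:d[k] for k in d}
c=lambda u,v:np.array([u,v])/2.8+[320-.32,35-.32]
obs=[((-57.5,85,0),c(78,38)),((57.5,85,0),c(417,43)),((57.5,-85,0),c(388,562)),((-57.5,-85,0),c(63,533)),
((-20,-75.5,8),c(162,518)),((20,-75.5,8),c(277,530))]
for sub in (obs,obs[:4],obs[4:]):
    f=lambda p:np.concatenate([proj("wrist",S2W(P,p),m)-uv for P,uv in sub])
    sol=least_squares(f,[622,50,-.05],x_scale=[10,10,.1]);print(sol.x.round(4),f(sol.x).reshape(-1,2).round(1).tolist())
p=least_squares(lambda p:np.concatenate([proj("wrist",S2W(P,p),m)-uv for P,uv in obs]),[622,50,-.05],x_scale=[10,10,.1]).x
for a in (60,83-8):
    q=S2W((0,52-a*np.sin(.7),36+a*np.cos(.7)),p);print(a,q,(proj("wrist",q,m)-[319.68,34.68])*2.8)
ms={n:camera_model(n) for n in("top","side")}
print(proj("wrist",(552,321,24),m))
E
```

```text
[ 6.237856e+02  5.031710e+01 -6.580000e-02] [[-2.0, 1.2], [1.1, -0.6], [0.7, 2.0], [0.3, -2.5], [-0.4, -0.5], [0.5, 0.4]]
[ 6.237993e+02  5.033790e+01 -6.600000e-02] [[-2.0, 1.1], [1.1, -0.6], [0.7, 2.0], [0.3, -2.6]]
[ 6.224988e+02  5.046680e+01 -4.910000e-02] [[-0.5, -0.1], [0.5, 0.1]]
60 [591.27935863  63.63516608 130.16762427] [173.13641549 243.65429172]
75 [586.03264522  53.99280675 140.38999704] [159.88055352 282.25622853]
[310.92118548 -96.74451908]
```

```bash
cat >> h.py <<'E'
POSE=(623.5,50.4,-0.06)
E
python3 - <<'E'
from h import *
s=read_state()["ee_pos"]
def tcp(phi,off): 
    q=S2W((0,52+75*np.sin(phi)+off,36+75*np.cos(phi)),POSE);q[2]-=12;return q
for phi,off in ((-.7,-35),(-.7,-21),(-.55,-19),(-.4,-19),(-.25,-19),(-.1,-19),(.05,-19),(.2,-19),(.3,-19)):
    q=tcp(phi,off);print(phi,q.round(1),((q-s)/10).round(2))
E
```

```text
-0.7 [583.8  19.1 127.5] [  3.98   3.72 -12.  ]
-0.7 [584.6  33.1 127.9] [  4.05   5.11 -11.96]
-0.55 [582.5  44.2 134.1] [  3.85   6.22 -11.34]
-0.4 [581.   54.2 139.1] [  3.69   7.22 -10.84]
-0.25 [580.1  64.8 142.6] [  3.6    8.28 -10.49]
-0.1 [579.9  75.9 144.7] [  3.59   9.39 -10.28]
0.05 [580.4  87.1 145.2] [  3.64  10.51 -10.23]
0.2 [581.6  98.2 144.2] [  3.75  11.62 -10.33]
0.3 [582.7 105.5 142.7] [  3.87  12.35 -10.48]
```

{"op": "move_arm", "data": {"series": "-1 4 3 -6 0;-1 4 3.2 -12 0;-1 4 3.6 -12 0;-1 4.05 5 -12 0;-1 3.85 6.2 -11.4 0;-1 3.7 7.2 -10.9 0;-1 3.6 8.3 -10.5 0;-1 3.6 9.4 -10.3 0;-1 3.65 10.5 -10.3 0;-1 3.75 11.7 -10.4 0"}}

```text
t: 3.08
ee_pos: [582.1, 101.4, 144.4]
ee_rot: [0.0, 0.724, 0.689, 0.001]
force: [0.3, -0.2, 0.1]
finger_gap: 0.2
```

```bash
python3 - <<'E'
from h import *
s=read_state();print(s["t"],s["ee_pos"],s["force"])
f=grab_frame("wrist");cv2.imwrite("pics/w2.png",f[:,:,::-1])
E
```

```text
3.075 [582.09223502 101.35521518 144.39555228] [ 0.26181477 -0.16808461  0.07767419]
```

View pics/w2.png

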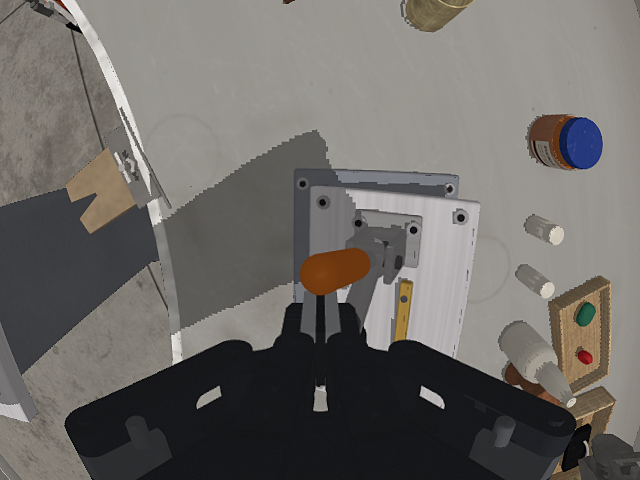

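{"op": "move_arm", "data": {"series": "-1 0.1 1 -0.1 0;-1 0.1 1 -0.1 0"}}

```text
t: 3.38
ee_pos: [582.6, 111.4, 142.5]
ee_rot: [-0.0, 0.724, 0.69, 0.0]
force: [0.3, 0.2, 1.0]
finger_gap: -0.2
```

```bash
python3 - <<'E'
from h import *
s=read_state();print(s["t"],s["ee_pos"],s["force"])
f=grab_frame("wrist");cv2.imwrite("pics/w3.png",f[:,:,::-1])
E
```

```text
3.375 [582.58035131 111.41860803 142.47256481] [0.34633042 0.15023201 0.99080875]
```

View pics/w3.png

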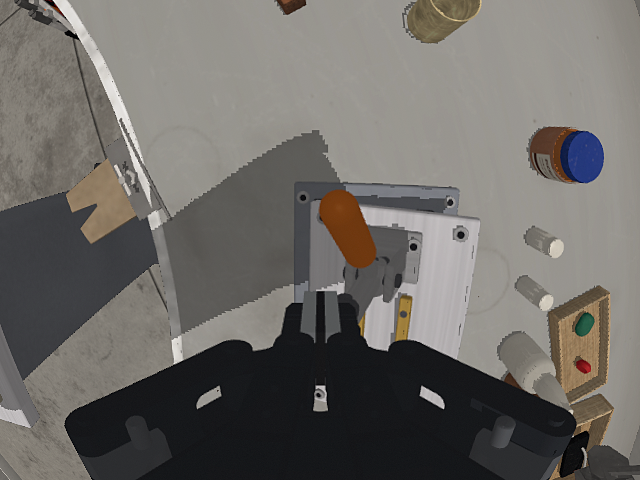

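{"op": "move_arm", "data": {"series": "-1 0 -0.5 4 0;-1 -0.5 0 8 0;0.2 -3 4 8 0.15;0.2 -4 8 7 0.3;0.2 -4 9 7 0.45;0.2 -4 9 7 0.52;0.2 -4 9 7 0.52"}}

```text
t: 4.3
ee_pos: [542.9, 199.8, 212.6]
ee_rot: [-0.0, 0.523, 0.852, -0.0]
force: [-0.1, -0.2, 0.6]
finger_gap: 51.3
```

```bash
python3 - <<'E'
from h import *
s=read_state();print(s["t"],s["ee_pos"],s["ee_rot"],s["force"],s["finger_gap"])
m=camera_model("wrist");f=grab_frame("wrist");cv2.imwrite("pics/w4.png",f[:,:,::-1])
np.savez("w4.npz",**m)
for n in ("top","side"): cv2.imwrite(f"pics/{n}4.png",grab_frame(n)[:,:,::-1])
E
```

```text
4.3 [542.92851889 199.7867807  212.64733687] [-7.47897382e-05  5.23458536e-01  8.52051142e-01 -8.13217575e-05] [-0.08314293 -0.19113037  0.62907956] 51.33427198129039
```

View pics/w4.png

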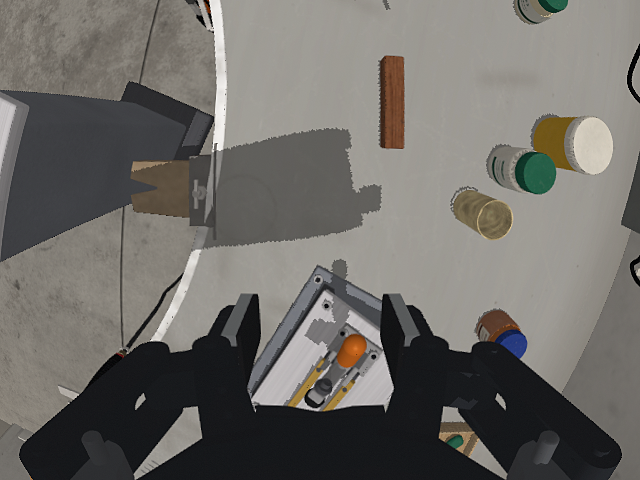

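View pics/side4.png

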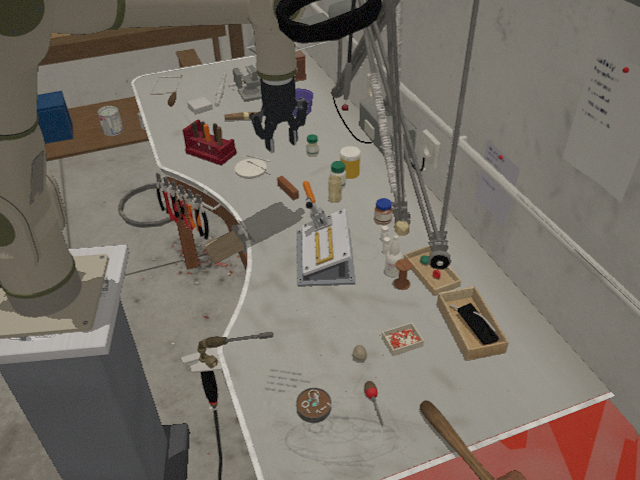

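View pics/top4.png

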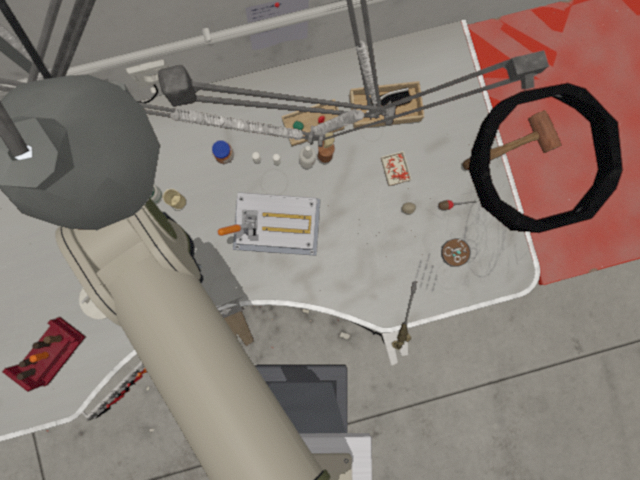

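```bash
python3 - <<'E'
from h import *
d=np.load("w4.npz");m={k:d[k] for k in d}
f=np.ascontiguousarray(cv2.imread("pics/w4.png")[:,:,::-1])
hsv=cv2.cvtColor(f,cv2.COLOR_RGB2HSV)
print(f[100,374:412].tolist())
mk=cv2.inRange(hsv,(0,90,40),(15,255,255));mk[:, :360]=0;mk[200:]=0;mk[:,430:]=0
for nm,k in (("all",mk),("bright",mk&((hsv[:,:,2]>105).astype(np.uint8)*255))):
    pts=np.argwhere(k>0)[:,::-1].astype(np.float32);b=cv2.boxPoints(cv2.minAreaRect(pts));
    w=np.array([onz("wrist",*x,26,m)[:2] for x in b]);print(nm,len(pts),b.round(1).tolist(),w.round(1).tolist(),w.mean(0))
crop(f,365,45,60,115,5,"pics/barc.png")
E
```

```text
[[158, 156, 147], [158, 156, 149], [158, 156, 149], [158, 155, 150], [162, 159, 153], [175, 174, 168], [94, 85, 80], [59, 36, 25], [66, 39, 26], [70, 44, 31], [71, 45, 31], [61, 38, 25], [103, 64, 40], [122, 77, 50], [124, 77, 50], [120, 74, 48], [106, 65, 43], [98, 59, 37], [103, 62, 41], [112, 69, 45], [114, 70, 45], [108, 65, 41], [114, 70, 45], [119, 75, 49], [113, 71, 46], [113, 70, 45], [113, 71, 48], [100, 63, 43], [98, 62, 40], [108, 62, 35], [134, 120, 112], [160, 161, 156], [156, 154, 148], [156, 154, 147], [156, 153, 146], [155, 154, 147], [156, 153, 146], [154, 151, 145]]
all 2109 [[380.0, 56.0], [403.0, 56.0], [403.0, 148.0], [380.0, 148.0]] [[524.1, 353.9], [542.0, 364.4], [580.4, 289.8], [562.1, 279.8]] [552.14480743 321.95826976]
bright 1478 [[385.0, 56.0], [403.0, 56.0], [403.0, 147.0], [385.0, 147.0]] [[528.0, 356.1], [542.0, 364.4], [580.0, 290.6], [565.6, 282.7]] [553.88762344 323.45068647]
```

View pics/barc.png

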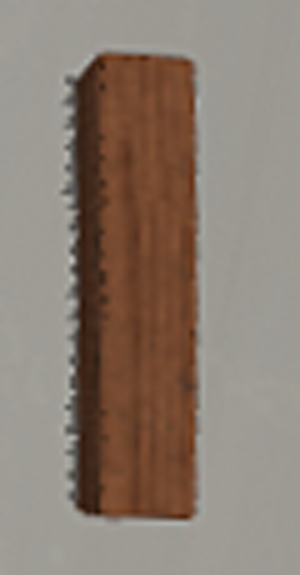

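```bash
python3 - <<'E'
from h import *
d=np.load("w4.npz");m={k:d[k] for k in d}
px=[(384.6,55.6),(403.2,56),(403.4,148.2),(384.6,148)]
w=np.array([onz("wrist",*x,26,m)[:2] for x in px]);print(w.round(1),w.mean(0))
e=[np.linalg.norm(w[i]-w[i-1]) for i in range(4)];print(np.round(e,1))
l=(w[0]+w[1]-w[2]-w[3])/2;a=np.arctan2(l[1],l[0]);print("long angle",a)
s=read_state();q=s["ee_rot"];ta=2*np.arctan2(q[2],q[1]);print("toolx",ta,"turn",a-ta, "delta",w.mean(0)-s["ee_pos"][:2])
E
```

```text
[[527.5 356.3]
 [542.1 364.5]
 [580.8 289.8]
 [565.7 281.7]] [554.04152312 323.0800441 ]
[83.8 16.8 84.1 17.1]
long angle 2.046427446426475
toolx 2.0385446970116816 turn 0.007882749414793278 delta [ 11.05558324 123.33317643]
```

{"op": "move_arm", "data": {"series": "0.2 0 2 -6 0;0.2 0.5 6 -11 0;0.2 1.1 12.3 -13 0;0.2 1.1 12.3 -13 0;0.2 1.1 12.3 -14 0.008;0.2 1.1 12.3 -15 0.008;0.2 1.1 12.3 -15 0.008"}}

```text
t: 5.32
ee_pos: [554.1, 321.2, 62.0]
ee_rot: [0.0, 0.521, 0.854, -0.001]
force: [-0.6, 0.7, 0.0]
finger_gap: 51.5
```

```bash
python3 - <<'E'
from h import *
s=read_state();print(s["t"],s["ee_pos"],s["ee_rot"],s["force"],s["finger_gap"])
m=camera_model("wrist");f=grab_frame("wrist");cv2.imwrite("pics/w5.png",f[:,:,::-1])
np.savez("w5.npz",**m)
print(proj("wrist",(553.7,322.7,26),m),proj("wrist",s["ee_pos"],m))
E
```

```text
5.325 [554.13833856 321.24313724  62.04244253] [ 1.25219931e-04  5.20582522e-01  8.53811040e-01 -7.27924816e-04] [-0.56465748  0.7290112   0.0428059 ] 51.48500610908087
[320.02653285 275.95261139] [319.29145757 309.99668897]
```

View pics/w5.png

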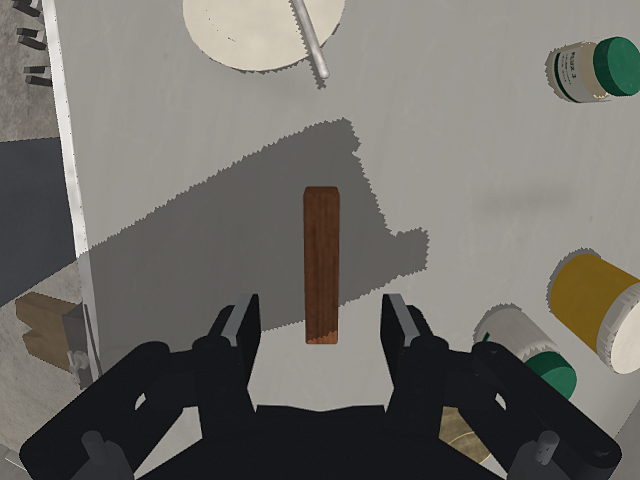

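```bash
python3 - <<'E'
from h import *
d=np.load("w5.npz");m={k:d[k] for k in d}
for px in ((304.5,190),(338.5,190),(321.5,190),(306,343),(337.5,343),(322,343)): print(px,onz("wrist",*px,26,m).round(1))
E
```

```text
(304.5, 190) [526.8 358.6  26. ]
(338.5, 190) [541.4 366.1  26. ]
(321.5, 190) [534.1 362.3  26. ]
(306, 343) [565.2 283.3  26. ]
(337.5, 343) [580.8 291.3  26. ]
(322, 343) [573.1 287.4  26. ]
```

{"op": "move_arm", "data": {"series": "0.2 0 0.3 -2.5 0;0.2 0 0.3 -4.5 0;0.2 0 0.3 -4.5 0;-1 0 0.3 -4.5 0;-1 0 0.3 -4.5 0;-1 0 0.3 -4.5 0;-1 0 0.3 -4.5 0", "newtons": 25}}

```text
t: 6.25
ee_pos: [554.3, 326.6, 18.6]
ee_rot: [0.0, 0.52, 0.854, 0.001]
force: [-1.3, -0.6, 5.5]
finger_gap: 17.1
```

```bash
python3 - <<'E'
from h import *
s=read_state();print(s["t"],s["ee_pos"],s["ee_rot"],s["force"],s["finger_gap"])
f=grab_frame("wrist");cv2.imwrite("pics/w6.png",f[200:440,180:460,::-1])
E
```

```text
6.25 [554.25881064 326.56817452  18.63429619] [3.39706481e-04 5.19619293e-01 8.54397626e-01 6.10465473e-04] [-1.29250551 -0.62030996  5.47579317] 17.140419263802432
```

View pics/w6.png

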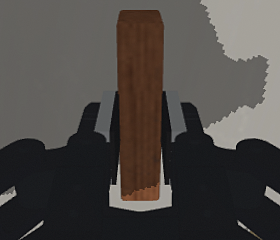

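{"op": "move_arm", "data": {"series": "-0.45 0 0 0 0;-0.45 0 -0.15 -0.2 0;-0.45 0 -0.15 -0.2 0;-1 0 -0.15 -0.2 0;-1 0 -0.15 -0.2 0;-1 0 -0.15 -0.2 0", "newtons": 25}}

```text
t: 7.05
ee_pos: [553.8, 324.7, 15.7]
ee_rot: [-0.0, 0.52, 0.854, -0.0]
force: [-0.2, 0.5, -0.3]
finger_gap: 17.4
```

```bash
python3 - <<'E'
from h import *
s=read_state();print(s["t"],s["ee_pos"],s["ee_rot"],s["force"],s["finger_gap"])
E
```

```text
7.05 [553.77710173 324.69343224  15.7124278 ] [-5.08844324e-05  5.19609592e-01  8.54403809e-01 -1.16863296e-05] [-0.23057866  0.45594918 -0.28840588] 17.41819254114898
```

{"op": "move_arm", "data": {"series": "-1 0 0 4 0;-1 -1 -4 9 -0.1;-1 -2 -8 14 -0.2;-1 0 -13 17 -0.3;-1 2 -18 17.5 -0.4;-1 4 -23 17.5 -0.5;-1 6.56 -29.1 16 -0.538;-1 6.56 -29.1 12 -0.538;-1 6.56 -29.1 9 -0.538;-1 6.56 -29.1 9 -0.538"}}

```text
t: 8.3
ee_pos: [617.9, 33.5, 103.6]
ee_rot: [-0.002, 0.728, 0.686, -0.002]
force: [1.3, -0.6, -0.1]
finger_gap: 17.1
```

```bash
python3 - <<'E'
from h import *
s=read_state();q=s["ee_rot"];print(s["t"],s["ee_pos"],2*np.arctan2(q[2],q[1]),s["force"],s["finger_gap"])
m=camera_model("wrist");f=grab_frame("wrist");cv2.imwrite("pics/w7.png",f[:,:,::-1]);np.savez("w7.npz",**m)
f=grab_frame("side");crop(f,240,120,150,180,4,"pics/s7.png")
E
```

```text
8.3 [617.8640828  33.4863639 103.6438796] 1.510937541380395 [ 1.3388451  -0.634832   -0.06889787] 17.05665288520883
```

View pics/w7.png

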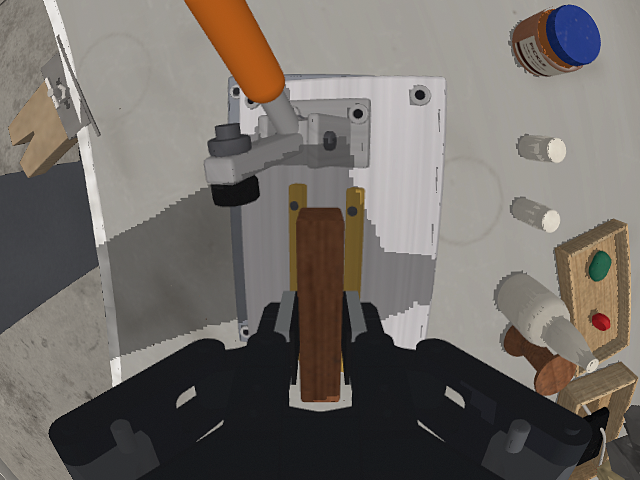

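View pics/s7.png

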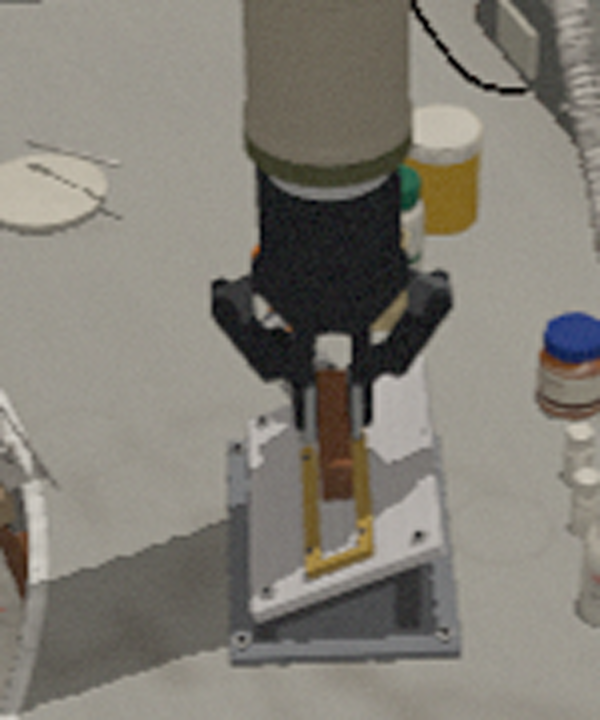

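```bash
python3 - <<'E'
from h import *
d=np.load("w7.npz");m={k:d[k] for k in d}
f=cv2.imread("pics/w7.png")[:,:,::-1].astype(int)
Rm,o=slopeT(*POSE)
def onS(u,v,zz):
    c,dd=ray("wrist",u,v,m);c=Rm.T@(c-o);dd=Rm.T@dd;return c+dd*(zz-c[2])/dd[2]
for v in (200,215,230,245,260,275):
    row=f[v];br=(row[:,0]-row[:,2]>50)&(row[:,1]-row[:,2]>25)
    us=np.where(br[270:380])[0]+270;sp=np.split(us,np.where(np.diff(us)>2)[0]+1)
    print(v,[(a[0],a[-1],onS(a[0]-.5,v,8)[:2].round(1).tolist(),onS(a[-1]+.5,v,8)[:2].round(1).tolist()) for a in sp if len(a)>3])
crop(f.astype(np.uint8),270,170,110,120,5,"pics/w7c.png")
E
```

```text
200 [(np.int64(289), np.int64(306), [-18.9, 21.9], [-8.5, 22.7]), (np.int64(346), np.int64(363), [12.6, 24.3], [21.7, 25.0])]
215 [(np.int64(290), np.int64(297), [-18.5, 14.0], [-13.8, 14.4]), (np.int64(356), np.int64(363), [17.8, 17.3], [21.9, 17.7])]
230 [(np.int64(290), np.int64(295), [-18.8, 5.7], [-15.2, 6.1]), (np.int64(346), np.int64(362), [12.8, 9.2], [21.6, 10.2])]
245 [(np.int64(290), np.int64(295), [-19.1, -2.7], [-15.4, -2.2]), (np.int64(345), np.int64(361), [12.4, 1.4], [21.3, 2.5])]
260 [(np.int64(290), np.int64(296), [-19.4, -11.3], [-15.1, -10.7]), (np.int64(345), np.int64(361), [12.5, -6.6], [21.5, -5.3])]
275 [(np.int64(290), np.int64(296), [-19.7, -20.2], [-15.3, -19.5]), (np.int64(344), np.int64(360), [12.1, -14.9], [21.3, -13.5])]
```

View pics/w7c.png

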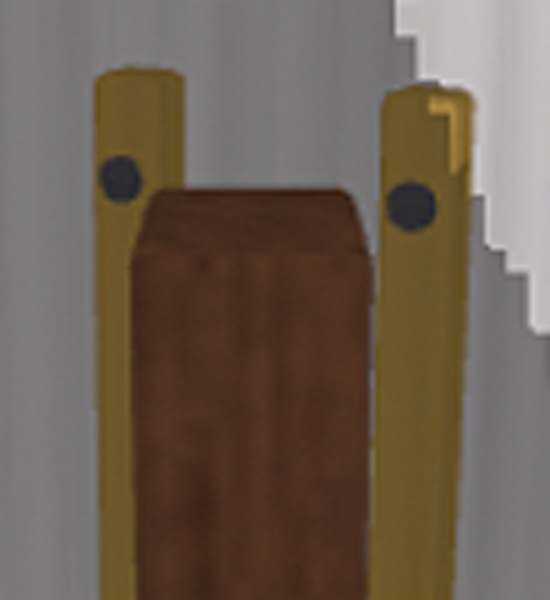

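{"op": "move_arm", "data": {"series": "-1 0.1 0 -1 -0.008;-1 0.1 0 -2 -0.008;-1 0.1 0 -2 -0.008;-1 0.1 0 -2 -0.008", "newtons": 20}}

```text
t: 8.9
ee_pos: [620.5, 33.7, 86.0]
ee_rot: [0.0, 0.731, 0.683, 0.0]
force: [-0.4, 0.5, 0.9]
finger_gap: 17.2
```

{"op": "move_arm", "data": {"series": "-1 -0.03 0 -0.6 0;-1 -0.03 0 -1 0;-1 -0.03 0 -1.2 0;-1 -0.03 0 -1.3 0;-1 -0.03 0 -1.4 0;-1 -0.03 0 -1.4 0"}}

```text
t: 9.65
ee_pos: [621.1, 34.8, 77.4]
ee_rot: [0.001, 0.731, 0.683, 0.001]
force: [-21.8, -2.2, 47.1]
finger_gap: 17.0
```

{"op": "move_arm", "data": {"series": "-1 0 0 0.4 0;-1 0 0 0.4 0"}}

```text
t: 9.9
ee_pos: [621.0, 34.4, 77.8]
ee_rot: [0.001, 0.731, 0.683, 0.001]
force: [-6.7, 1.7, 17.4]
finger_gap: 17.3
```

```bash
sed -i 's/^POSE=.*/POSE=(624.3,50.4,-0.068)/' h.py; python3 - <<'E'
from h import *
s=read_state();q=s["ee_rot"];print(s["t"],s["ee_pos"],2*np.arctan2(q[2],q[1]),s["force"],s["finger_gap"])
m=camera_model("wrist");f=grab_frame("wrist");crop(f,220,150,220,270,2.2,"pics/w8.png");np.savez("w8.npz",**m)
f=grab_frame("side");crop(f,280,190,90,100,6,"pics/s8.png");cv2.imwrite("pics/s8full.png",f[:,:,::-1])
E
```

```text
9.9 [620.9515906   34.44497276  77.84810962] 1.5031689906396355 [-6.65747091  1.6685037  17.43135874] 17.320889307800382
```

View pics/w8.png

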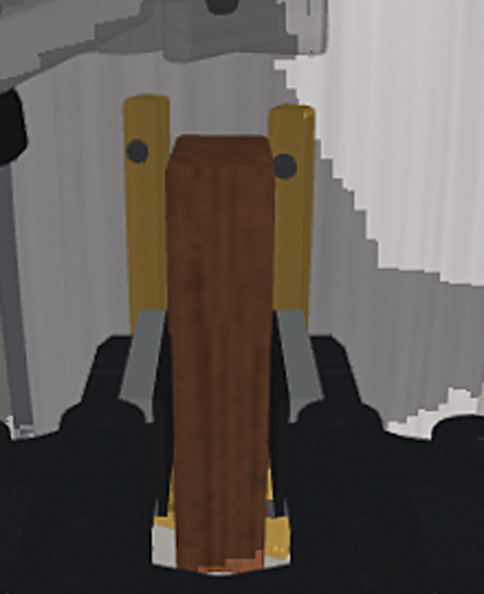

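View pics/s8.png

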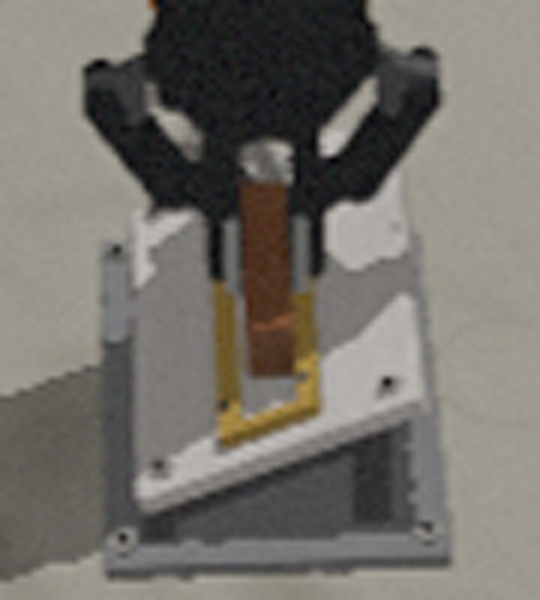

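```bash
python3 - <<'E'
from h import *
for nm,(u,v) in dict(bl=(250,375),br=(293,376),tl=(250,328),tr=(293,318)).items():
    o,d=ray("side",u/6+280-.42,v/6+190-.42)
    y=34.4-42.5-0.5
    p=o+d*(y-o[1])/d[1];print(nm,p.round(1), (slopeT(*POSE)[0].T@(p-slopeT(*POSE)[1])).round(1))
for nm,(u,v),y in (("Ltip",(218,280),23),("Rtip",(308,277),23)):
    o,d=ray("side",u/6+280-.42,v/6+190-.42);p=o+d*(y-o[1])/d[1];print(nm,p.round(1))
E
```

```text
bl [612.   -8.6  70. ] [ -1.1 -59.2  18.7]
br [627.9  -8.6  67.8] [ 12.4 -58.3  10.2]
tl [612.3  -8.6  92.8] [  8.4 -58.6  39.4]
tr [628.1  -8.6  96. ] [ 24.1 -57.5  35.9]
Ltip [603.7  23.   90. ]
Rtip [637.2  23.   88. ]
```

```bash
python3 - <<'E'
from h import *
f=cv2.imread("pics/w7.png")[:,:,::-1]
crop(f,280,190,80,220,2.7,"pics/a7.png")
E
python3 - <<'E'
import cv2,numpy as np
a=cv2.imread("pics/a7.png");b=cv2.imread("pics/w6.png")
b=cv2.resize(b[:,90:190],None,fx=2.4,fy=2.4);h=max(a.shape[0],b.shape[0])
o=np.zeros((h,a.shape[1]+b.shape[1],3),np.uint8);o[:a.shape[0],:a.shape[1]]=a;o[:b.shape[0],a.shape[1]:]=b
cv2.imwrite("pics/ab.png",o);print(a.shape,b.shape)
E
```

```text
(594, 216, 3) (576, 240, 3)
```

View pics/ab.png

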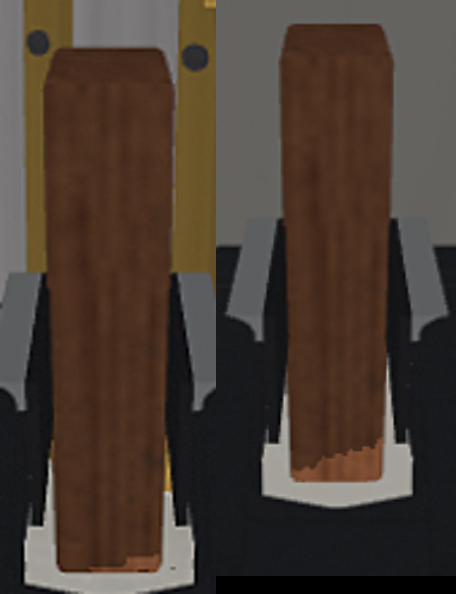

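{"op": "move_arm", "data": {"series": "-0.56 0 0 0 0;-0.54 -0.1 0 -0.1 0;-0.54 -0.25 0 -0.2 0;-0.54 -0.4 0 -0.3 0;-0.54 -0.55 0 -0.35 0;-0.54 -0.6 0 -0.4 0;-0.54 -0.6 0 -0.4 0"}}

```text
t: 10.88
ee_pos: [614.2, 33.6, 71.8]
ee_rot: [0.0, 0.731, 0.683, 0.0]
force: [0.1, 0.3, -0.0]
finger_gap: 19.5
```

```bash
python3 - <<'E'
from h import *
s=read_state();q=s["ee_rot"];print(s["t"],s["ee_pos"],2*np.arctan2(q[2],q[1]),s["force"],s["finger_gap"])
m=camera_model("wrist");f=grab_frame("wrist");crop(f,220,150,220,270,2.2,"pics/w9.png");np.savez("w9.npz",**m)
cv2.imwrite("pics/w9full.png",f[:,:,::-1])
f=grab_frame("side");crop(f,280,190,90,100,6,"pics/s9.png")
E
```

```text
10.875 [614.1598597   33.64816972  71.82866133] 1.502766623688772 [ 0.06515273  0.28307054 -0.03445831] 19.549125752315174
```

View pics/w9.png

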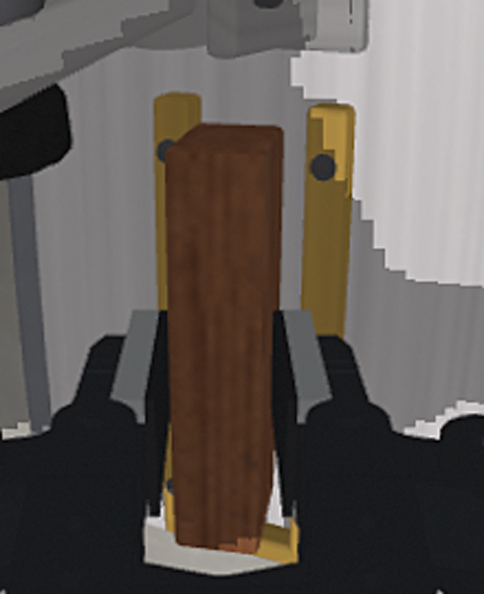

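View pics/s9.png

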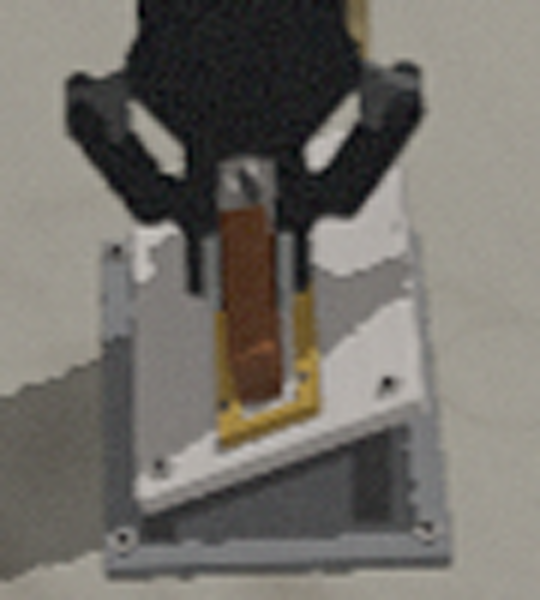

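{"op": "move_arm", "data": {"series": "-0.48 0 0 0 0;-0.48 0 0 0 0;-0.54 0 0 -0.05 0;-0.58 0 0 -0.1 0;-0.62 0 0 -0.1 0;-0.62 0 0 -0.1 0", "newtons": 20}}

```text
t: 11.72
ee_pos: [614.1, 33.8, 71.5]
ee_rot: [0.0, 0.731, 0.683, -0.0]
force: [-4.8, -0.6, 7.5]
finger_gap: 18.4
```

```bash
python3 - <<'E'
from h import *
s=read_state();q=s["ee_rot"];print(s["t"],s["ee_pos"],2*np.arctan2(q[2],q[1]),s["force"],s["finger_gap"])
m=camera_model("wrist");f=grab_frame("wrist");crop(f,220,150,220,270,2.2,"pics/w10.png");np.savez("w10.npz",**m)
cv2.imwrite("pics/w10full.png",f[:,:,::-1])
f=grab_frame("side");crop(f,280,190,90,100,6,"pics/s10.png")
E
```

```text
11.725 [614.11179979  33.76826708  71.52279047] 1.5027808626386814 [-4.77391429 -0.63366551  7.48784577] 18.411134186115586
```

View pics/w10.png

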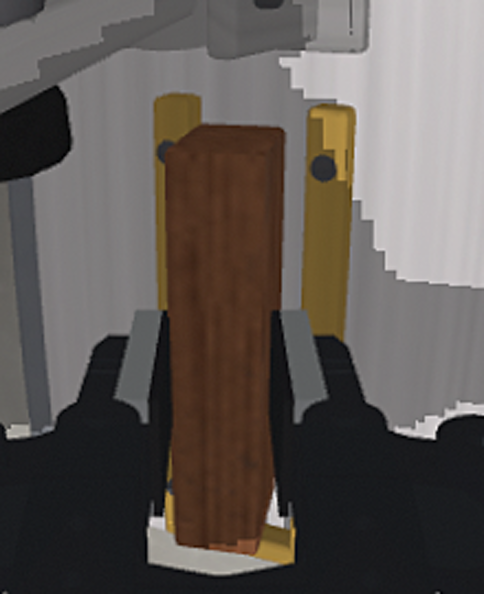

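View pics/s10.png

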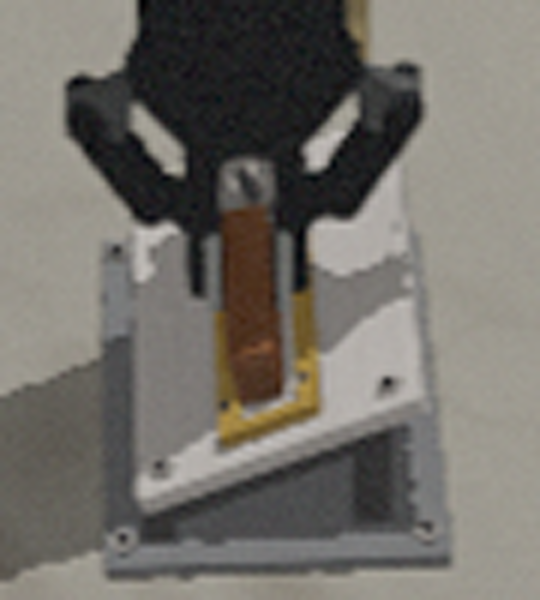

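```bash
cat >> h.py <<'E'
def onS(n,u,v,zz,m=None,pose=None):
    Rm,o=slopeT(*(pose or POSE));c,dd=ray(n,u,v,m);c=Rm.T@(c-o);dd=Rm.T@dd;return c+dd*(zz-c[2])/dd[2]
E
python3 - <<'E'
from h import *
d=np.load("w10.npz");m={k:d[k] for k in d}
c=lambda u,v:(u/2.2+220-.27,v/2.2+150-.27)
for nm,p,z in (("farTopL",(168,152),26),("farTopR",(278,150),26),("farBotL",(203,127),0),("farBotR",(283,127),0),("nearTopL",(178,543),26),("nearTopR",(256,552),26),
 ("stripDn outerL",(155,97),8),("stripDn outer(low)",(160,300),8),("stripUpR",(354,110),8),("stripUpL",(310,108),8),("stripUpL2",(303,300),8)): print(nm,onS("wrist",*c(*p),z,m).round(1))
f=cv2.imread("pics/w10full.png")[:,:,::-1]
crop(f,285,195,70,60,10,"pics/w10z.png");crop(f,285,370,80,55,9,"pics/w10y.png")
E
```

```text
farTopL [-7.5 24.2 26. ]
farTopR [12.6 26.5 26. ]
farBotL [-13.   22.9   0. ]
farBotR [ 4.2 24.3  0. ]
nearTopL [ -8.3 -62.4  26. ]
nearTopR [  9.9 -58.5  26. ]
stripDn outerL [-19.6  30.    8. ]
stripDn outer(low) [-19.8 -13.3   8. ]
stripUpR [20.4 30.5  8. ]
stripUpL [12.1 30.2  8. ]
stripUpL2 [11.8 -7.7  8. ]
```

View pics/w10z.png

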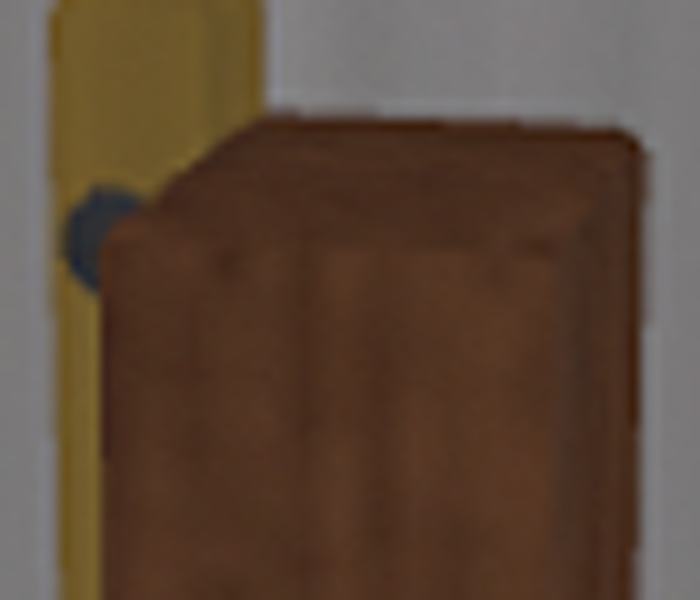

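View pics/w10y.png

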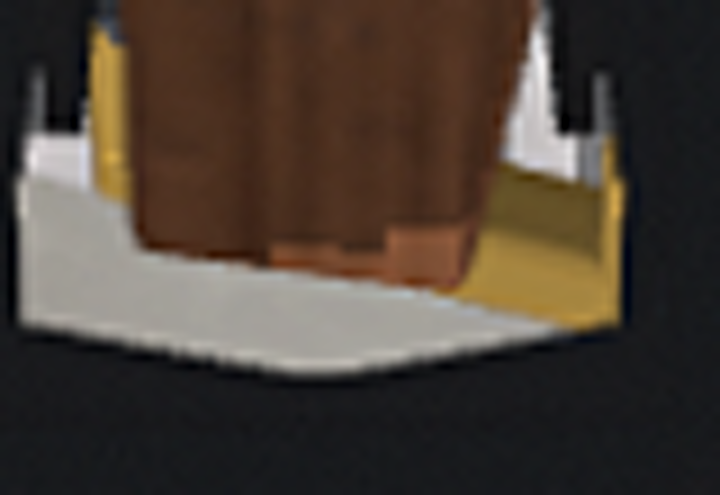

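```bash
python3 - <<'E'
from h import *
d=np.load("w10.npz");m={k:d[k] for k in d}
c=lambda u,v:(u/10+285-.45,v/10+195-.45)
for nm,p,z in (("farTopL",(105,228),26),("farTopR",(575,235),26),("farTopR",(600,200),26),("farBotL",(268,112),0),("farBotR",(643,140),0)): print(nm,onS("wrist",*c(*p),z,m).round(1))
# predicted for flat bar at x'=-3..0, yc from far end
for x in (-3,-1.5,0,1.5):
  P=[proj("wrist",S2W((x+sx*9,24.5,z),POSE),m) for sx,z in((-1,26),(1,26),(-1,0),(1,0))]
  print(x,[((p-[284.55,194.55])*10).round(0).tolist() for p in P])
E
```

```text
farTopL [-7.9 24.8 26. ]
farTopR [11.  26.3 26. ]
farTopR [12.  27.7 26. ]
farBotL [-13.3  23.6   0. ]
farBotR [ 4.4 23.9  0. ]
-3 [[10.0, 225.0], [444.0, 270.0], [295.0, 96.0], [679.0, 129.0]]
-1.5 [[45.0, 229.0], [483.0, 274.0], [326.0, 98.0], [712.0, 132.0]]
0 [[79.0, 232.0], [521.0, 278.0], [357.0, 101.0], [746.0, 135.0]]
1.5 [[114.0, 236.0], [560.0, 282.0], [388.0, 104.0], [779.0, 139.0]]
```

{"op": "move_arm", "data": {"series": "-0.46 0 0 0.1 0;-0.44 -0.1 0 0.1 0;-0.44 -0.2 0 0.2 0;-0.44 -0.25 0 0.3 0;-0.44 -0.25 0 0.3 0"}}

```text
t: 12.45
ee_pos: [611.7, 33.7, 73.9]
ee_rot: [0.0, 0.731, 0.683, 0.0]
force: [-0.6, -0.4, 0.2]
finger_gap: 24.3
```

```bash
cat > look.py <<'E'
from h import *
import sys
k=sys.argv[1]
s=read_state();q=s["ee_rot"];print(s["t"],s["ee_pos"].round(1),s["force"].round(1),round(s["finger_gap"],1))
m=camera_model("wrist");f=grab_frame("wrist");np.savez(f"w{k}.npz",**m)
cv2.imwrite(f"pics/w{k}full.png",f[:,:,::-1])
a=cv2.resize(f[195:255,285:365],None,fx=6,fy=6,interpolation=cv2.INTER_CUBIC)
b=cv2.resize(f[370:430,285:365],None,fx=4,fy=4,interpolation=cv2.INTER_CUBIC)
b=cv2.copyMakeBorder(b,0,a.shape[0]-b.shape[0],0,0,0)
cv2.imwrite(f"pics/w{k}z.png",np.hstack([a,b])[:,:,::-1])
for x in (-3,-1.5,0,1.5,3):
  P=[proj("wrist",S2W((x+sx*9,24.5,z),POSE),m) for sx,z in((-1,26),(1,26),(-1,0),(1,0))]
  print(x,[((p-[285,195])*6).round(0).tolist() for p in P])
E
python3 look.py 11
```

```text
12.45 [611.7  33.7  73.9] [-0.6 -0.4  0.2] 24.3
-3 [[44.0, 121.0], [302.0, 147.0], [207.0, 46.0], [435.0, 66.0]]
-1.5 [[64.0, 123.0], [325.0, 149.0], [225.0, 48.0], [455.0, 68.0]]
0 [[85.0, 125.0], [348.0, 152.0], [243.0, 49.0], [474.0, 69.0]]
1.5 [[106.0, 127.0], [371.0, 154.0], [262.0, 51.0], [494.0, 71.0]]
3 [[127.0, 129.0], [394.0, 156.0], [281.0, 52.0], [515.0, 73.0]]
```

View pics/w11z.png

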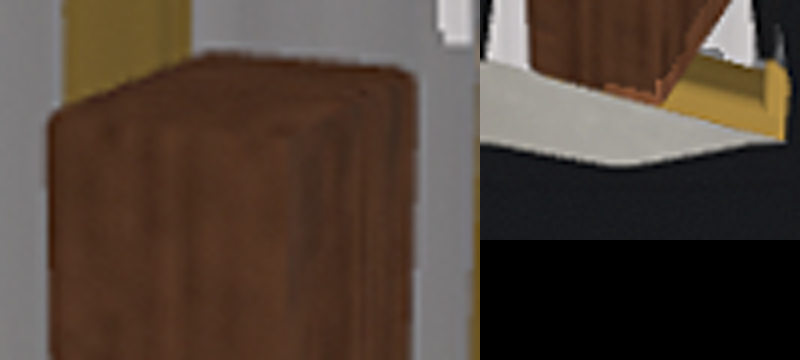

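{"op": "move_arm", "data": {"series": "-0.48 0 0 -0.1 0;-0.5 0 0 -0.1 0;-0.53 0 0 -0.1 0;-0.55 0 0 -0.1 0;-0.55 0 0 -0.1 0"}}

```text
t: 13.12
ee_pos: [611.6, 33.8, 72.8]
ee_rot: [-0.0, 0.731, 0.683, -0.0]
force: [-2.8, 0.3, 2.8]
finger_gap: 19.2
```

```bash
python3 look.py 12
```

```text
13.125 [611.6  33.8  72.8] [-2.8  0.3  2.8] 19.2
-3 [[45.0, 125.0], [305.0, 151.0], [209.0, 49.0], [439.0, 69.0]]
-1.5 [[65.0, 127.0], [328.0, 154.0], [227.0, 51.0], [459.0, 71.0]]
0 [[86.0, 129.0], [351.0, 156.0], [246.0, 52.0], [479.0, 73.0]]
1.5 [[107.0, 131.0], [375.0, 159.0], [265.0, 54.0], [499.0, 75.0]]
3 [[129.0, 133.0], [398.0, 161.0], [284.0, 56.0], [519.0, 77.0]]
```

View pics/w12z.png

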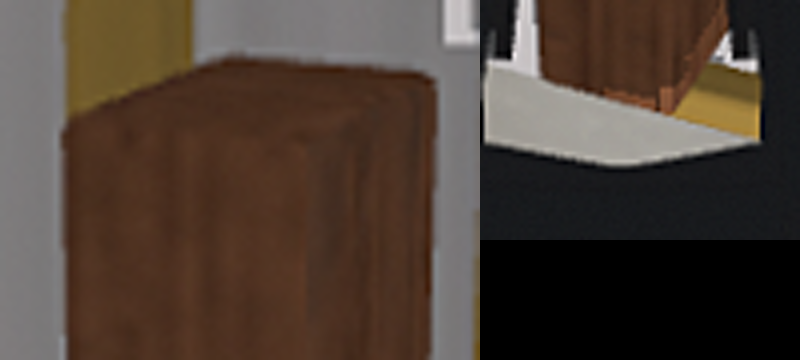

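View pics/w12full.png

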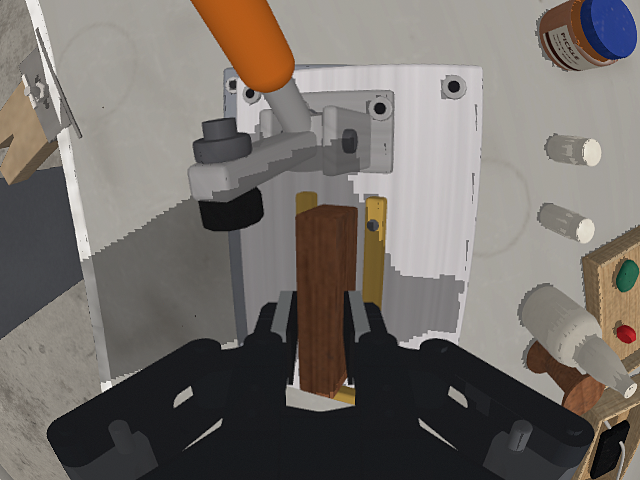

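{"op": "move_arm", "data": {"series": "-0.56 0 0 -0.05 0;-0.56 0 0 -0.05 0;-0.56 0 0 -0.05 0"}}

```text
t: 13.55
ee_pos: [611.6, 33.8, 72.8]
ee_rot: [0.0, 0.731, 0.683, -0.0]
force: [-5.7, -0.4, 6.5]
finger_gap: 19.2
```

```bash
python3 look.py 13; python3 -c "
from h import *
f=grab_frame('side');crop(f,280,190,90,100,6,'pics/s13.png')"
```

```text
13.55 [611.6  33.8  72.8] [-5.7 -0.4  6.5] 19.2
-3 [[44.0, 125.0], [305.0, 152.0], [208.0, 49.0], [438.0, 69.0]]
-1.5 [[65.0, 128.0], [328.0, 154.0], [227.0, 51.0], [458.0, 71.0]]
0 [[86.0, 130.0], [351.0, 157.0], [245.0, 52.0], [478.0, 73.0]]
1.5 [[107.0, 132.0], [374.0, 159.0], [264.0, 54.0], [498.0, 75.0]]
3 [[128.0, 134.0], [397.0, 162.0], [283.0, 56.0], [519.0, 77.0]]
```

View pics/w13z.png

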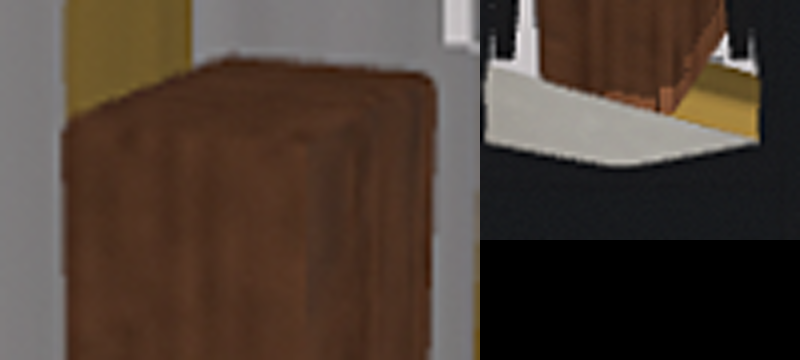

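View pics/s13.png

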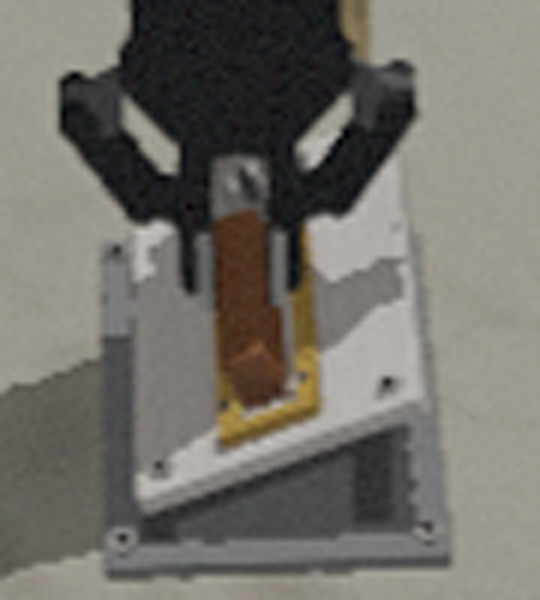

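{"op": "move_arm", "data": {"series": "-0.44 0 0 0.05 0;-0.4 0 0 0.05 0;-0.4 0 0 1.5 0;-0.4 0 0 3 0;-1 0.2 0 3 0;-1 0.2 0 3 0;-1 0.2 0 1.8 0;-1 0.2 0 1.2 0;-1 0.2 0 1 0;-1 0.2 0 0.9 0"}}

```text
t: 14.9
ee_pos: [613.6, 33.6, 81.6]
ee_rot: [0.0, 0.731, 0.683, -0.0]
force: [-4.4, -2.1, 10.3]
finger_gap: -0.1
```

{"op": "move_arm", "data": {"series": "-1 0 0 -0.1 0;-1 0 0 -0.2 0"}}

```text
t: 15.15
ee_pos: [614.0, 33.6, 81.2]
ee_rot: [0.001, 0.731, 0.683, 0.0]
force: [-10.0, -2.5, 23.9]
finger_gap: 0.2
```

{"op": "move_arm", "data": {"series": "-1 0 0 3 0;-1 0 0 7 0;-1 -1 0 11 0;-1 -1 0 11 0"}}

```text
t: 15.65
ee_pos: [605.0, 34.3, 192.7]
ee_rot: [0.002, 0.731, 0.683, 0.002]
force: [-0.2, 0.4, -0.9]
finger_gap: -0.3
```

```bash
python3 - <<'E'
from h import *
s=read_state();q=s["ee_rot"];print(s["t"],s["ee_pos"].round(1),s["force"].round(1))
m=camera_model("wrist");f=grab_frame("wrist");np.savez("w14.npz",**m);cv2.imwrite("pics/w14.png",f[:,:,::-1])
for x,y in ((-3,-18),(0,-18)):
    print(x,[proj("wrist",S2W((x+sx*9,y+sy*42.5,z),POSE),m).round(0).tolist() for sx,sy,z in((-1,1,26),(1,1,26),(-1,-1,26),(1,-1,26),(1,1,0),(1,-1,0))])
p=s["ee_pos"]
def tcp(phi,off):
    q=S2W((0,52+75*np.sin(phi)+off,36+75*np.cos(phi)),POSE);q[2]-=12;return q
for phi,off in ((.7,38),(.7,21),(.55,19),(.4,19),(.25,19),(.1,19),(-.05,19),(-.2,19),(-.3,19)):
    q=tcp(phi,off);print(phi,q.round(1),((q-p)/10).round(2))
E
```

```text
15.65 [605.   34.3 192.7] [-0.2  0.4 -0.9]
-3 [[313.0, 181.0], [337.0, 182.0], [315.0, 291.0], [336.0, 295.0], [350.0, 177.0], [348.0, 282.0]]
0 [[317.0, 181.0], [341.0, 182.0], [318.0, 292.0], [340.0, 296.0], [354.0, 178.0], [352.0, 283.0]]
0.7 [594.9 188.4 132.1] [-1.   15.41 -6.06]
0.7 [593.9 171.4 131.6] [-1.11 13.71 -6.11]
0.55 [590.5 160.3 137.3] [-1.45 12.61 -5.54]
0.4 [587.8 150.4 141.8] [-1.72 11.61 -5.1 ]
0.25 [585.7 139.7 144.7] [-1.93 10.55 -4.8 ]
0.1 [584.2 128.7 146.2] [-2.08  9.44 -4.65]
-0.05 [583.4 117.5 146.2] [-2.16  8.32 -4.65]
-0.2 [583.2 106.4 144.6] [-2.17  7.21 -4.81]
-0.3 [583.5  99.1 142.7] [-2.14  6.48 -5.  ]
```

View pics/w14.png

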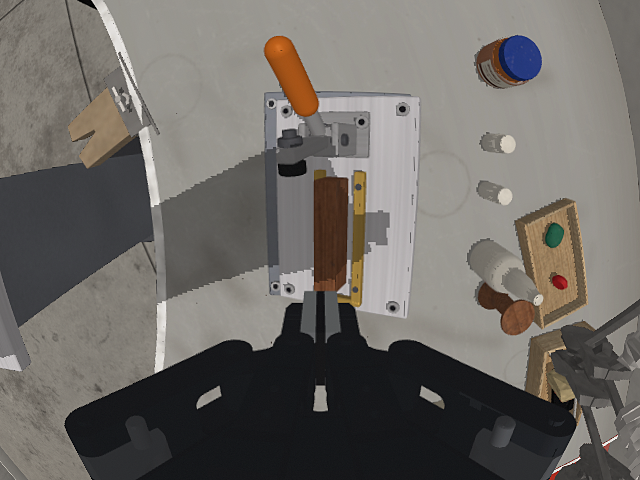

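{"op": "move_arm", "data": {"series": "-1 -1 5 0.5 0;-1 -1 10 0.5 0;-1 -1 15.5 0 0;-1 -1 15.5 -3 0;-1 -1 15.5 -6 0;-1 -1 15.5 -6.1 0"}}

```text
t: 16.45
ee_pos: [591.9, 187.9, 124.9]
ee_rot: [-0.001, 0.731, 0.683, -0.003]
force: [-0.6, -0.2, 0.3]
finger_gap: -0.2
```

```bash
python3 - <<'E'
from h import *
s=read_state();p=s["ee_pos"];print(s["t"],p.round(1),s["force"].round(1))
def tcp(phi,off):
    q=S2W((0,52+75*np.sin(phi)+off,36+75*np.cos(phi)),POSE);q[2]-=12;return q
for phi,off in ((.7,38),(.7,21),(.55,19),(.4,19),(.25,19),(.1,19),(-.05,19),(-.2,19),(-.35,19)):
    q=tcp(phi,off);print(phi,((q-p)/10).round(2))
E
```

```text
16.45 [591.9 187.9 124.9] [-0.6 -0.2  0.3]
0.7 [0.3  0.05 0.72]
0.7 [ 0.2  -1.65  0.67]
0.55 [-0.14 -2.76  1.24]
0.4 [-0.41 -3.75  1.68]
0.25 [-0.62 -4.82  1.98]
0.1 [-0.77 -5.92  2.13]
-0.05 [-0.85 -7.04  2.12]
-0.2 [-0.87 -8.15  1.96]
-0.35 [-0.81 -9.23  1.66]
```

{"op": "move_arm", "data": {"series": "-1 0 0 0 0;-1 -0.1 -1.8 0 0;-1 -0.45 -2.9 0.55 0;-1 -0.7 -3.9 1 0;-1 -0.9 -5 1.3 0;-1 -1.1 -6.1 1.45 0;-1 -1.15 -7.2 1.45 0;-1 -1.2 -8.3 1.3 0;-1 -1.2 -9.2 1.1 0;-1 -1.2 -9.2 1.1 0"}}

```text
t: 17.7
ee_pos: [581.6, 95.5, 138.8]
ee_rot: [-0.0, 0.731, 0.682, -0.0]
force: [0.4, 0.1, 0.1]
finger_gap: -0.2
```

```bash
python3 - <<'E'
from h import *
s=read_state();p=s["ee_pos"];print(s["t"],p.round(1),s["force"].round(1))
m=camera_model("wrist");f=grab_frame("wrist");cv2.imwrite("pics/w15.png",f[:,:,::-1])
f=grab_frame("side");crop(f,260,160,120,140,4.2,"pics/s15.png")
E
```

```text
17.7 [581.6  95.5 138.8] [0.4 0.1 0.1]
```

View pics/w15.png

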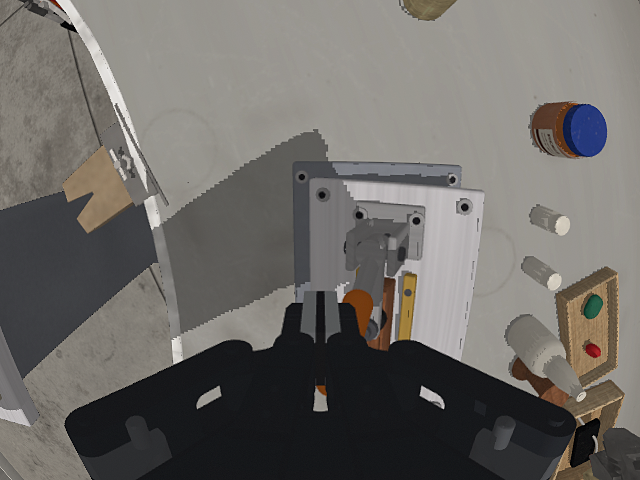

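View pics/s15.png

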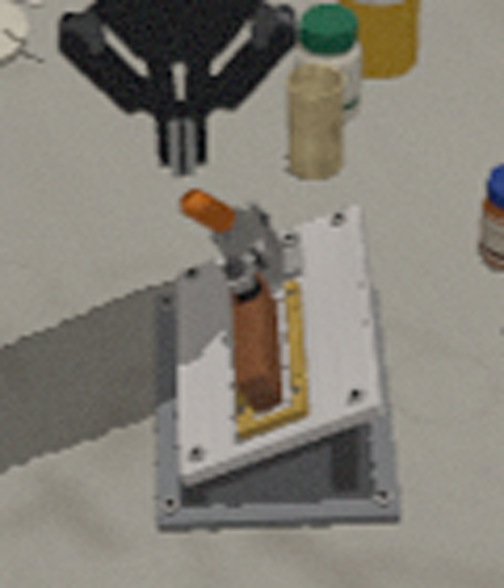

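{"op": "move_arm", "data": {"series": "-1 0 1 2 0;-1 0 2 6 0;-1 -2 -3 9 0;-1 -4 -9 10 0;-1 -4 -11 10 0;-1 -4 -11 10 0"}}

```text
t: 18.55
ee_pos: [541.6, -14.8, 239.5]
ee_rot: [0.0, 0.732, 0.682, -0.0]
force: [-0.2, 0.0, 0.0]
finger_gap: -0.2
```

```bash
python3 - <<'E'
from h import *
s=read_state();print(s["t"],s["ee_pos"].round(1),s["force"].round(1))
m=camera_model("wrist");f=grab_frame("wrist");cv2.imwrite("pics/w16f.png",f[:,:,::-1]);crop(f,230,40,240,270,2.2,"pics/w16.png")
c=lambda p:((p-[230,40])*2.2).round(0).tolist()
for x in (-3,-1.5,0):
    print(x,[c(proj("wrist",S2W((x+sx*9,-18+sy*42.5,z),POSE),m)) for sx,sy,z in((-1,-1,26),(1,-1,26),(1,1,26),(1,1,0),(1,-1,0))])
for th in (0.03,.1,.3):
    print(th,c(proj("wrist",S2W((0,52+75*np.sin(-.7+th),36+75*np.cos(-.7+th)),POSE),m)))
for n in ("side","top"): cv2.imwrite(f"pics/{n}16.png",grab_frame(n)[:,:,::-1])
E
```

```text
18.55 [541.6 -14.8 239.5] [-0.2  0.   0. ]
-3 [[342.0, 376.0], [388.0, 381.0], [394.0, 157.0], [406.0, 160.0], [399.0, 368.0]]
-1.5 [[346.0, 377.0], [391.0, 381.0], [398.0, 157.0], [410.0, 160.0], [403.0, 368.0]]
0 [[350.0, 377.0], [395.0, 381.0], [402.0, 157.0], [413.0, 160.0], [407.0, 368.0]]
0.03 [331.0, 209.0]
0.1 [328.0, 195.0]
0.3 [322.0, 148.0]
```

View pics/w16.png

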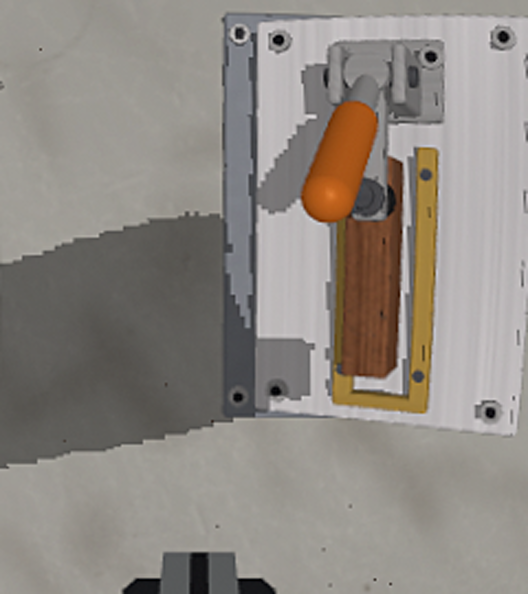

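View pics/side16.png

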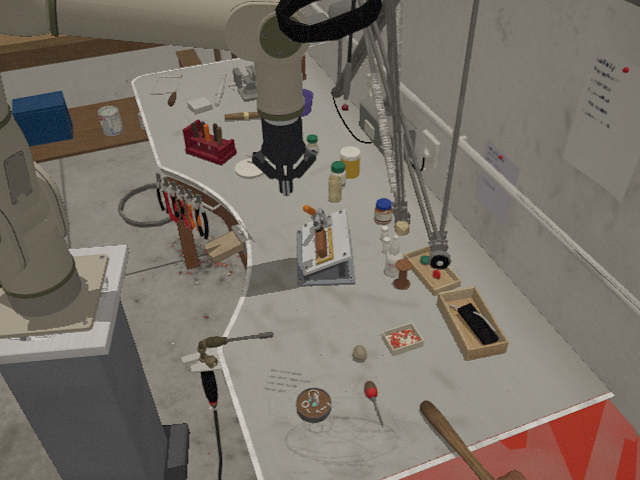

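```bash
python3 -c "
from rig import *
print(job.sign_off(), read_state()['t'])"
```

```text
the job is handed in; nothing more can be done
the job is handed in; nothing more can be done
```

The bar is lying flat in the channel with the clamp shut on it, and the job was handed in at about 18.6 s of the 54 s allowed. Sign-off reports no verdict.

**What I did**
- **Opening the clamp:** I flipped it open with the shut fingertips. The wrist and top pictures both showed the handle leaning over to the left.
- **Laying the bar:** The tool can only point straight down, so the bar had to tilt 24 degrees inside a loosened grip, between the fingers, to lie on the slope. I then closed the fingers on it again.
- **Two extra steps:** After the fingers let go, I pressed the bar's top once with the shut fingertips, with about 24 N. I then flipped the clamp shut with a fingertip and backed away.

**What went wrong on the way**
- The bar had pitched slightly in the grip, so it touched the channel floor about 4 mm early. That gave a brief push of about 47 N along the face's normal.
- The first re-grip held the bar tilted by about 0.2 rad. I loosened it, moved the fingers downhill, and the next look showed the bar flat.

**Last checks**
- **Bar position:** It lies flat against the downhill strip, at about slope x −3 mm and y −18 mm. The x limit is ±5 mm, so the margin there is about 2 mm.
- **Clamp angle:** It looks to be about 0.03 rad. The direct pixel reading gave 0.03–0.1, but the same small offset was there when the clamp was known to be at zero.
- **Robot:** It is clear of everything, with zero force on the tool.
- **Tin, pot, pumice and graver:** They appear where they started in the side picture. I judged this by eye and did not measure it.
- **Disagreement between cameras:** The side camera's heights came out several mm too high compared with the wrist camera, so I relied on the wrist camera.

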